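# Load the orbital shaker

### The arm

A 7-joint arm with a two-finger parallel gripper is mounted at the origin on the work surface. World frame = base frame: x ahead of the robot, y to its left, z up, the work surface at z = 0. Lengths are in m, angles in rad, forces in N, time in s.
With the tool pointing down it reaches from about 0.425 to 0.875 m from the base axis. Payload 4.7 kg.
Tool frame: the origin (TCP) lies at the very end of the fingers, on their centre line; the grasp point (between the pads) lies 19 mm behind it; z points along the fingers, y is the direction in which the jaws open and shut (so a half turn about z gives the same grasp; the last joint's range is limited). The gripper opens to 87 mm and grips with 3 to 60 N. Pads are 19 mm wide; open, the fingers measure 117 mm over their backs; the gripper's body (75 mm by 190 mm) begins 51 mm behind the grasp point.
Start: joints at [1.237, 0.321, -0.07, 1.45, 0.023, 1.371, -0.057], TCP at [0.222, -0.611, 0.184] pointing down, gripper open.
Joint ranges: [-2.86, 2.86], [-0.3, 2.09], [-1.38, 1.24], [0.06, 2.45], [-1.56, 4.7], [0.09, 2.05], [-2.69, 2.69]. Speed limits (rad/s): [2.57, 2.57, 3.14, 3.14, 3.14, 3.14, 3.14].

### API

Orientations are given as a rotation vector (axis times angle).
In Python, from bench import ctrl, get_image, camera_info gives the robot as it stands.
- The arm moves only by the tool carry_out, never from a script. Its argument "commands" is a list of rows, each an object of numbers: "tx", "ty", "tz": the shift along the tool's x, y, z in m; "rx", "ry", "rz": the turn, a rotation vector about the tool's x, y, z in rad; "jaw": the opening, from 0 (shut) to 1 (fully open). In form: [{"tx": .., "ty": .., "tz": .., "rx": .., "ry": .., "rz": .., "jaw": ..}, ...]. A call has 1 to 12 rows; each row is the pose to reach, as a shift and turn from the pose commanded when the call began, along the tool's axes at that moment; what a row does not reach only later rows make up. A row lasts 1/8 s, in which the tool goes at most 62.5 mm and 10.7 degrees, less where a joint would pass 70% of its speed; a pose out of reach is approached as far as the arm can. A call with a gripper value outside its range is refused whole. The fingers move at their own pace and stop on an object; "grip_force" is the grip in N (left out, the last holds). Time passes only in rows, so rows that repeat a pose let the fingers close. It gives the time, the measured TCP pose, the force and the opening at its end, in the units of the state.
- ctrl.get_state(): the state, without advancing time (a new reading comes with each control period).
- get_image(name): name is "scene" or "top" or "wrist"; returns the picture (480x640x3 uint8, red, green, blue); there is no depth.
- camera_info(name): a dict with "intrinsics" (3x3 intrinsics, pixels), "k1" (the pictures are not rectified: a ray, as slopes to the right and down, at radius r is drawn at 1 + k1 r^2 times it, then the intrinsics apply), "R" (3x3) and "t" (3): a world point X has camera coordinates R X + t. Camera axes: x right, y down, z forward; pixel columns grow to the right and rows downward; lengths in m; the calibration is good to about 2 mm. A picture is of the moment at which its call begins: read the wrist's pose just before it. camera_info takes no time and is no camera call; for the wrist camera it gives the pose at the moment of the call.
- ctrl.close_job(): hands the job in, once; it reports no verdict.
The state is a dict: "time": time; "joint_positions": joint angles; "qd": joint speeds; "joint_torque": joint torques, N m; "position": TCP position; "tool_rot": TCP orientation; "ft_force": force on the tool from outside, world axes, zero at the start; "torque": the same for the moment, N m; "grip_width": opening from 0.0 (shut) to 1.0 (fully open).
Only numpy, scipy, OpenCV 4.12 (cv2) and the standard library are available. Lean on these libraries where they do the work, as an engineer would, in place of code of your own. Each camera call takes 0.05 s, during which the arm holds its last target.

### The job

Load the shaker: put the three conical flasks and the square bottle each into the clamp on the shaker's platform that is made for its size and shape, upright and fully down between the clamp's fingers. Set them down without dropping or tipping any, and leave the white test plugs that are drying among them standing where they are.

Things in the scene. Friction and masses are not known exactly. Their poses are not given: they have to be found in the camera images.
- flask_small_mid (a point): The smallest of three milky-white plastic conical flasks, upright: round base 52 mm across, 94 mm tall with its white ribbed screw cap, which is 28 mm across and the top 22 mm (grip it there; the neck below is narrower, then the wall widens to the base). About 80 g. Point: on the axis at half height, 47 mm above its underside; z up.
- flask_medium_mid (a point): The middle-sized of three milky-white plastic conical flasks, upright: round base 66 mm across, 116 mm tall with its white ribbed screw cap, which is 34 mm across and the top 24 mm (grip it there; the neck below is narrower, then the wall widens to the base). About 130 g. Point: on the axis at half height, 58 mm above its underside; z up.
- flask_large_mid (a point): The largest of three milky-white plastic conical flasks, upright: round base 84 mm across, 138 mm tall with its white ribbed screw cap, which is 42 mm across and the top 26 mm (grip it there; the neck below is narrower, then the wall widens to the base). About 220 g. Point: on the axis at half height, 69 mm above its underside; z up.
- bottle_square_mid (a point): Milky-white plastic bottle, upright: square body 58 x 58 mm, 72 mm high, then stepped shoulder and narrow neck, 116 mm tall in all with its white ribbed round screw cap, which is 40 mm across and the top 26 mm (grip it there). About 150 g. Point: on the axis at half height, 58 mm above its underside; x, y square to its flat sides, z up. The same after a quarter turn.
- clamp_small_seat (a point): The smallest of three round steel clamps on the shaker's platform (280 x 310 mm, 88 mm above the bench; clamps 125 to 140 mm apart, in changing order): base disc and four upright fingers, 60 mm across inside, 38 mm tall above the disc, the top 10 mm flared out by 8 mm. For the smallest flask. Fixed. Point: centre of the disc's upper face, where the flask rests; z up.
- clamp_medium_seat (a point): The middle-sized of three round steel clamps on the shaker's platform (280 x 310 mm, 88 mm above the bench; clamps 125 to 140 mm apart, in changing order): base disc and four upright fingers, 74 mm across inside, 40 mm tall above the disc, the top 10 mm flared out by 8 mm. For the middle-sized flask. Fixed. Point: centre of the disc's upper face, where the flask rests; z up.
- clamp_large_seat (a point): The largest of three round steel clamps on the shaker's platform (280 x 310 mm, 88 mm above the bench; clamps 125 to 140 mm apart, in changing order): base disc and four upright fingers, 92 mm across inside, 44 mm tall above the disc, the top 10 mm flared out by 8 mm. For the largest flask. Fixed. Point: centre of the disc's upper face, where the flask rests; z up.
- clamp_square_seat (a point): Square steel clamp on the same platform, for the square bottle: base plate with an upright tab 30 mm wide amid each side, 66 mm apart inside, 40 mm tall above the plate, top 10 mm flared out by 8 mm. Fixed, at a changing angle. Point: centre of the plate's upper face, where the bottle rests; x, y square to the tabs, z up. The bottle enters turned within about 10 degrees, in any quarter turn.
- plug_near_mid (a point): A white plastic test plug shaped like a mushroom, standing on its stem with its coated disc up among the flasks: disc 46 mm across and 5 mm thick, stem 16 mm, 42 mm tall, about 40 g. It is drying: leave it standing. The point is on its axis at half height; z is up.
- plug_far_mid (a point): A second test plug just like the first, standing farther from the robot. Leave it standing too.
Mind the look-alikes: they are no part of the job. What is shaped like the part that bears bottle_square_mid but blue or yellow is not meant.

How it is judged:
By the outcome, as a careful person would: the job done as asked, in the order asked, and still so for the second after the job is handed in, with the robot touching nothing.
It also fails if it takes over 106 s, if anything falls off the work surface, if the arm or the gripper's body presses on something with over 40 N, if the wrist force passes 120 N, or if a joint passes its speed limit or range.

## Working session

There is one attempt and no reset: what is moved stays moved. The work goes in short steps, Python scripts to look and compute and a tool call to move; the robot and the scene stay as the last step left them, time stands still between calls to the robot, and variables do not carry over. Pictures are saved under pics/ and viewed, and the job is handed in when it is done.

Besides the shell and the picture viewer there is one more tool, called after ">>>" by a JSON object that holds its "name" and its "arguments". carry_out: Moves the arm, as the interface text tells. Its arguments: {"type":"object","properties":{"commands":{"type":"array"},"grip_force":{"type":"number"}},"required":["commands"]}

```bash
mkdir -p pics; python3 - <<'E'
from bench import ctrl,get_image,camera_info
import cv2
print(ctrl.get_state())
for n in("scene","top","wrist"):
    c=camera_info(n);print(n,c)
    cv2.imwrite(f"pics/{n}0.png",get_image(n)[:,:,::-1])
E
```

```text
{'time': 0.0, 'joint_positions': array([ 1.23712495,  0.32183438, -0.07006826,  1.45169454,  0.0226496 ,
        1.37077596, -0.0569365 ]), 'qd': array([-0.00118363,  0.00204253, -0.00026445,  0.00020228, -0.00052011,
        0.00154578, -0.00105227]), 'joint_torque': array([ 2.74385802e-04, -4.91296721e+01, -4.04117480e-01, -3.12534714e+01,
       -6.39734580e-02,  4.39442054e-02,  1.78533965e-04]), 'position': array([ 0.22122903, -0.610525  ,  0.18324427]), 'tool_rot': array([-3.09238357e+00, -5.43189263e-01,  7.56421290e-04]), 'ft_force': array([ 0.42706669, -0.82607945, -0.051495  ]), 'torque': array([-0.02031135,  0.04630226,  0.02512914]), 'grip_width': 1.0029930392943671}
scene {'intrinsics': array([[486.27102221,   0.        , 321.90243195],
       [  0.        , 486.27102221, 239.26100965],
       [  0.        ,   0.        ,   1.        ]]), 'k1': -0.12283724022938518, 'R': array([[-0.3005267 ,  0.95350327,  0.02269826],
       [ 0.59274113,  0.20535985, -0.77877165],
       [-0.74722263, -0.22058748, -0.62689673]]), 't': array([ 0.18619526, -0.21057933,  1.35911169])}
top {'intrinsics': array([[462.53870644,   0.        , 327.19921053],
       [  0.        , 462.53870644, 243.85467196],
       [  0.        ,   0.        ,   1.        ]]), 'k1': -0.10818222328039498, 'R': array([[-0.01087503, -0.99966119,  0.02364821],
       [-0.98914139,  0.00728819, -0.14678619],
       [ 0.1465641 , -0.02498773, -0.98888552]]), 't': array([-0.05132511,  0.50697248,  0.91936286])}
wrist {'intrinsics': array([[368.96548837,   0.        , 320.53646709],
       [  0.        , 368.96548837, 240.85493948],
       [  0.        ,   0.        ,   1.        ]]), 'k1': -0.074991787517654, 'R': array([[ 0.34201868, -0.93969043, -0.00226431],
       [-0.90290629, -0.32929608,  0.27626856],
       [-0.26035255, -0.09244454, -0.96107781]]), 't': array([-0.64869552, -0.03465928,  0.39046498])}
```

View pics/scene0.png

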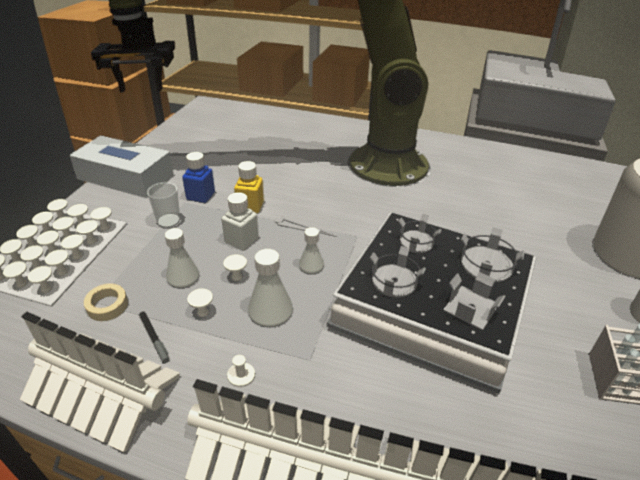

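View pics/top0.png

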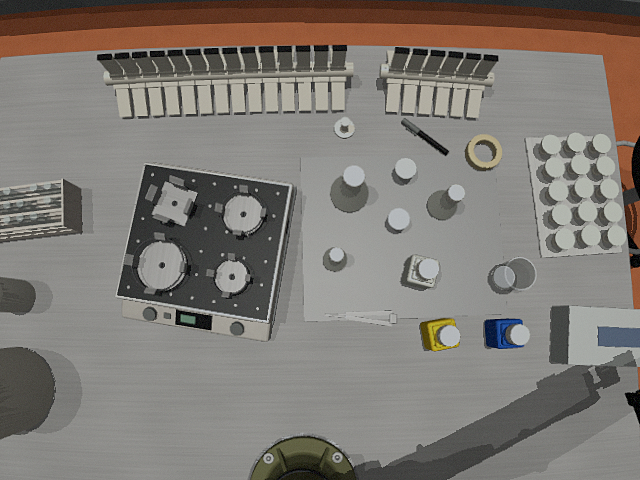

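View pics/wrist0.png

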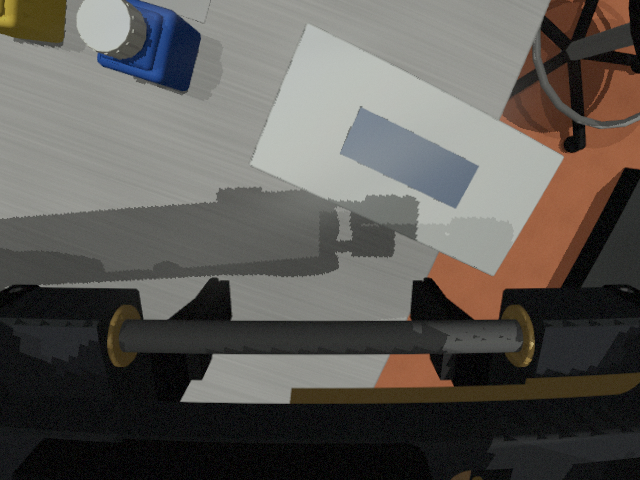

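The top view shows the flask caps at about (353,176) large, (456,193) medium, (337,255) small, with the square bottle at (428,268) and the plugs at (405,170) and (398,219). The clamps are at (174,203) square, (243,214) medium, (161,265) large and (232,277) small. I'll zoom in next.

```bash
cat > h.py <<'E'
import numpy as np,cv2
from bench import camera_info
def proj(n,X,c=None):
    c=c or camera_info(n);X=np.atleast_2d(X)
    p=X@c["R"].T+c["t"];s=p[:,:2]/p[:,2:];r2=(s**2).sum(1,keepdims=True)
    s=s*(1+c["k1"]*r2);K=c["intrinsics"];return s*K[0,0]+K[:2,2]
def unproj(n,uv,z,c=None):
    c=c or camera_info(n);K=c["intrinsics"]
    d=(np.atleast_2d(uv)-K[:2,2])/K[0,0];s=d.copy()
    for _ in range(20): s=d/(1+c["k1"]*(s**2).sum(1,keepdims=True))
    r=np.c_[s,np.ones(len(s))]@c["R"];o=-c["R"].T@c["t"]
    return o+r*((z-o[2])/r[:,2])[:,None]
def circ(ctr,r,z,n=60):
    a=np.linspace(0,2*np.pi,n);return np.c_[ctr[0]+r*np.cos(a),ctr[1]+r*np.sin(a),np.full(n,z)]
E
python3 - <<'E'
import cv2
im=cv2.imread("pics/top0.png")
cv2.imwrite("pics/zc.png",cv2.resize(im[155:325,110:300],None,fx=3.5,fy=3.5,interpolation=cv2.INTER_CUBIC)[:600])
cv2.imwrite("pics/zf.png",cv2.resize(im[150:300,310:480],None,fx=4,fy=4,interpolation=cv2.INTER_CUBIC))
E
```

```text
(no output)
```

View pics/zc.png

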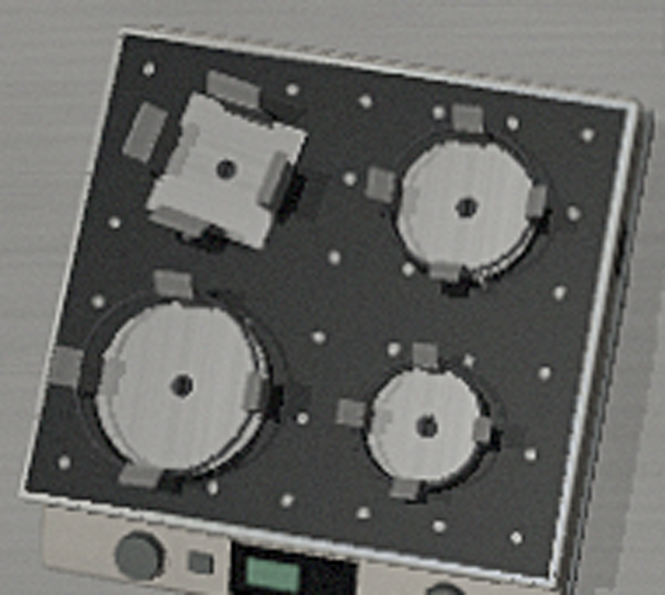

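View pics/zf.png

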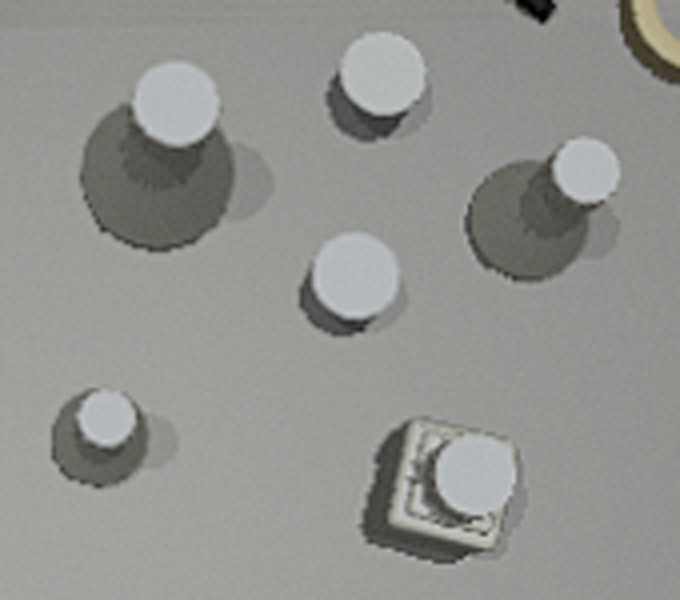

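```bash
cat > m.py <<'E'
from h import *
f=lambda u,v,s,ox,oy:((u+.5)/s-.5+ox,(v+.5)/s-.5+oy)
P={}
for n,u,v,z in[("sq",227,170,.092),("med",466,208,.092),("lar",182,386,.092),("sml",428,427,.092)]:
    P["c_"+n]=unproj("top",f(u,v,3.5,110,155),z)[0]
for n,u,v,z in[("lar",176.5,104,.138),("med",586,171,.116),("sml",107,417.5,.094),("sq",475.5,474,.116),("plf",383,73,.042),("pln",356,276,.042),]:
    P["o_"+n]=unproj("top",f(u,v,4,310,150),z)[0]
# base circle cross-check
for n,u,v in[("lar",158,174),("med",527,221),("sml",99.5,438)]:
    P["b_"+n]=unproj("top",f(u,v,4,310,150),0)[0]
if __name__=="__main__":
    for k,v in P.items(): print(k,v.round(4),round(float(np.hypot(*v[:2])),3))
    for n in("top","scene"):
        im=cv2.imread(f"pics/{n}0.png");s=4 if n=="top" else 4
        o={"top":((310,150,480,300),(110,155,300,300)),"scene":((150,180,350,330),(330,200,530,350))}[n]
        for i,(a,b,c,d) in enumerate(o):
            g=cv2.resize(im[b:d,a:c],None,fx=s,fy=s,interpolation=cv2.INTER_CUBIC)
            def dr(X,col):
                q=((proj(n,X)-[a,b]+.5)*s-.5).round().astype(int);cv2.polylines(g,[q.reshape(-1,1,2)],False,col,1)
            for k,h,rc,rb in[("lar",.138,.021,.042),("med",.116,.017,.033),("sml",.094,.014,.026),("sq",.116,.02,.029),("pln",.042,.023,.008),("plf",.042,.023,.008)]:
                dr(circ(P["o_"+k],rc,h),(0,0,255));dr(circ(P["o_"+k],rb,0),(0,255,0))
            for k,h,r in[("lar",.044,.046),("med",.04,.037),("sml",.038,.03),("sq",.04,.033)]:
                z=.092;dr(circ(P["c_"+k],r,z),(0,255,0));dr(circ(P["c_"+k],r+.008,z+h),(0,0,255));dr(circ(P["c_"+k],.002,z),(0,0,255))
            cv2.imwrite(f"pics/ov_{n}{i}.png",g)
E
python3 m.py
```

```text
c_sq [0.5824 0.2481 0.092 ] 0.633
c_med [0.559  0.1111 0.092 ] 0.57
c_lar [0.4593 0.2688 0.092 ] 0.532
c_sml [0.4358 0.1302 0.092 ] 0.455
o_lar [ 0.6224 -0.1053  0.138 ] 0.631
o_med [ 0.5953 -0.3084  0.116 ] 0.67
o_sml [ 0.4781 -0.0721  0.094 ] 0.484
o_sq [ 0.4468 -0.2465  0.116 ] 0.51
o_plf [ 0.6686 -0.2246  0.042 ] 0.705
o_pln [ 0.5581 -0.2059  0.042 ] 0.595
b_lar [ 0.6243 -0.1063  0.    ] 0.633
b_med [ 0.5974 -0.3103 -0.    ] 0.673
b_sml [ 0.4789 -0.0722  0.    ] 0.484
```

View pics/ov_top1.png

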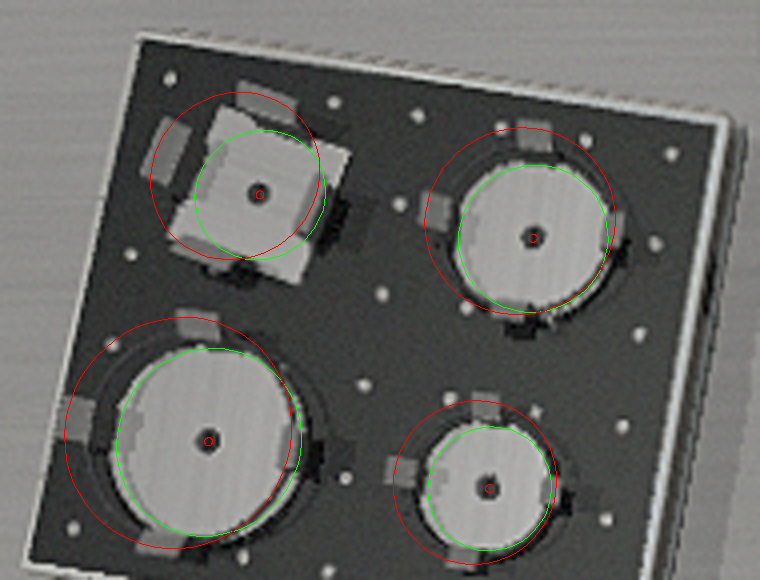

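View pics/ov_scene0.png

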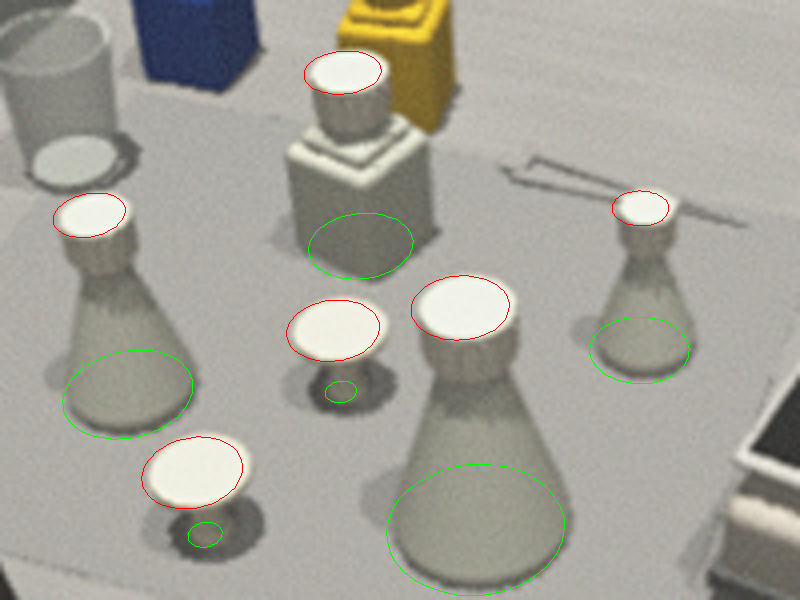

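View pics/ov_scene1.png

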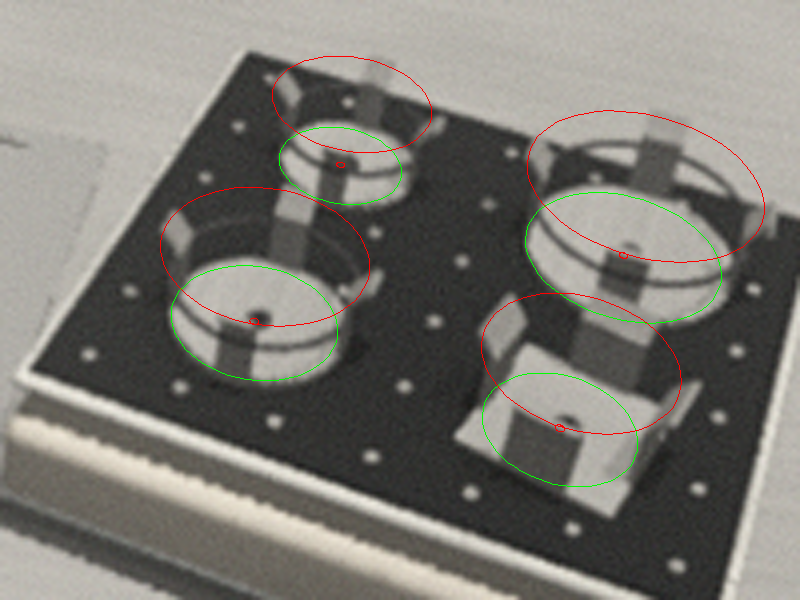

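View pics/ov_top0.png

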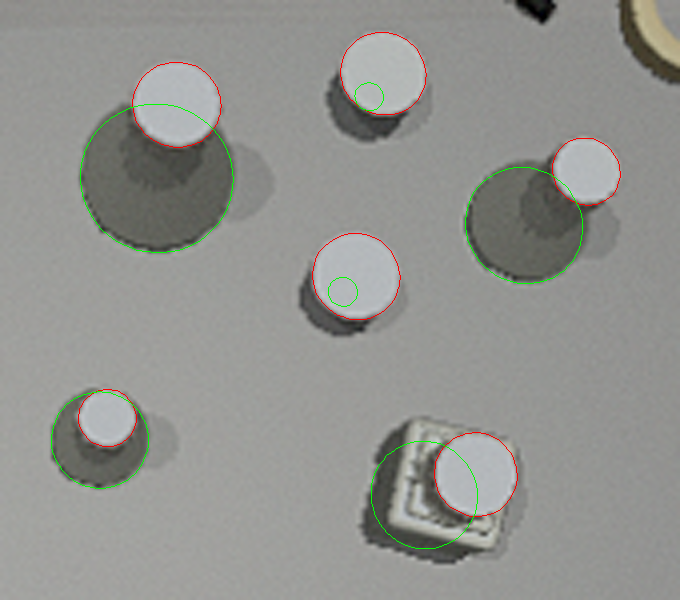

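```bash
python3 - <<'E'
from m import *
g=lambda u,v,a,b:((u+.5)/4-.5+a,(v+.5)/4-.5+b)
for k,u,v,z in[("o_lar",466,308,.138),("o_med",94,216,.116),("o_sml",646,208,.094),("o_sq",348,73,.116),("o_pln",339,330,.042),("o_plf",197,471,.042)]:
    q=unproj("scene",g(u,v,150,180),z)[0];print(k,q.round(4),(q-P[k]).round(4))
for k,u,v in[("c_med",259,318),("c_lar",632,249),("c_sq",568,424)]:
    for z in(.09,.092,.095):
        t=unproj("top",proj("top",P[k]),z)[0];q=unproj("scene",g(u,v,330,200),z)[0];print(k,z,q.round(4),(q-t).round(4))
f=lambda p:((p[0]+.5)/3.5-.5+110,(p[1]+.5)/3.5-.5+155)
# square clamp corners (plate) and bottle edges yaw
c=unproj("top",[f(p) for p in[(193,94),(306,130),(262,248),(147,210)]],.092)
for i in range(4):
    d=c[(i+1)%4]-c[i];print("clamp edge",np.linalg.norm(d).round(4),np.degrees(np.arctan2(d[1],d[0])).round(1))
h=lambda p:((p[0]+.5)/4-.5+310,(p[1]+.5)/4-.5+150)
c=unproj("top",[h(p) for p in[(412,417),(519,440),(495,551),(388,522)]],.072)
print("bottle ctr",c.mean(0))
for i in range(4):
    d=c[(i+1)%4]-c[i];print("bottle edge",np.linalg.norm(d).round(4),np.degrees(np.arctan2(d[1],d[0])).round(1))
E
```

```text
o_lar [ 0.6222 -0.1025  0.138 ] [-0.0002  0.0028  0.    ]
o_med [ 0.5955 -0.3054  0.116 ] [0.0002 0.003  0.    ]
o_sml [ 0.4774 -0.0693  0.094 ] [-0.0008  0.0028  0.    ]
o_sq [ 0.4468 -0.2432  0.116 ] [-0.      0.0033  0.    ]
o_pln [ 0.5573 -0.2028  0.042 ] [-0.0009  0.003   0.    ]
o_plf [ 0.6674 -0.2226  0.042 ] [-0.0012  0.002   0.    ]
c_med 0.09 [0.5543 0.1128 0.09  ] [-0.0051  0.0013  0.    ]
c_med 0.092 [0.5565 0.1129 0.092 ] [-0.0025  0.0018  0.    ]
c_med 0.095 [0.5597 0.1132 0.095 ] [0.0013 0.0026 0.    ]
c_lar 0.09 [0.451  0.2733 0.09  ] [-0.0086  0.0038  0.    ]
c_lar 0.092 [0.4535 0.2729 0.092 ] [-0.0058  0.0041  0.    ]
c_lar 0.095 [0.4572 0.2724 0.095 ] [-0.0018  0.0045  0.    ]
c_sq 0.09 [0.5769 0.2518 0.09  ] [-0.006  0.003  0.   ]
c_sq 0.092 [0.579  0.2515 0.092 ] [-0.0034  0.0033  0.    ]
c_sq 0.095 [0.5821 0.251  0.095 ] [0.0005 0.0038 0.    ]
clamp edge 0.0701 -108.4
clamp edge 0.0718 161.6
clamp edge 0.0709 71.4
clamp edge 0.0716 -19.0
bottle ctr [ 0.44680797 -0.24613302  0.072     ]
bottle edge 0.0554 -102.6
bottle edge 0.0574 165.3
bottle edge 0.0555 74.2
bottle edge 0.0543 -14.9
```

>>> {"name": "carry_out", "arguments": {"commands": [{"tx": 0.03,"ty": -0.03,"tz": -0.02,"rz": -0.1},{"tx": 0.07,"ty": -0.069,"tz": -0.04,"rz": -0.2},{"tx": 0.11,"ty": -0.109,"tz": -0.04,"rz": -0.33},{"tx": 0.15,"ty": -0.148,"tz": -0.04,"rz": -0.46},{"tx": 0.19,"ty": -0.188,"tz": -0.04,"rz": -0.59},{"tx": 0.23,"ty": -0.227,"tz": -0.04,"rz": -0.72},{"tx": 0.27,"ty": -0.267,"tz": -0.04,"rz": -0.85},{"tx": 0.31,"ty": -0.306,"tz": -0.04,"rz": -0.98},{"tx": 0.35,"ty": -0.346,"tz": -0.04,"rz": -1.1},{"tx": 0.39,"ty": -0.385,"tz": -0.04,"rz": -1.223},{"tx": 0.425,"ty": -0.42,"tz": -0.04,"rz": -1.223,"jaw": 0.7},{"tx": 0.425,"ty": -0.42,"tz": -0.04,"rz": -1.223,"jaw": 0.7}], "grip_force": 15}}

```text
invalid input
```

```bash
cat > st.py <<'E'
import sys,numpy as np,cv2
from bench import ctrl,get_image,camera_info
from scipy.spatial.transform import Rotation as R
def st():
    s=ctrl.get_state();r=R.from_rotvec(s["tool_rot"]).as_matrix()
    print("t",round(s["time"],2),"pos",s["position"].round(4),"xt",r[:,0].round(3),"zt",r[:,2].round(3),"F",s["ft_force"].round(1),"w",round(s["grip_width"]*87,1),"q",s["joint_positions"].round(2))
st()
for n in sys.argv[2:]:
    c=camera_info(n);np.save(f"pics/{n}{sys.argv[1]}.npy",c,allow_pickle=True);cv2.imwrite(f"pics/{n}{sys.argv[1]}.png",get_image(n)[:,:,::-1])
E
python3 st.py 1 wrist
```

```text
t 0.15 pos [ 0.2214 -0.6106  0.1835] xt [ 0.94   0.341 -0.   ] zt [-0.001  0.001 -1.   ] F [ 0.3 -0.1  0.2] w 87.0 q [ 1.24  0.32 -0.07  1.45  0.02  1.37 -0.06]
```

View pics/wrist1.png

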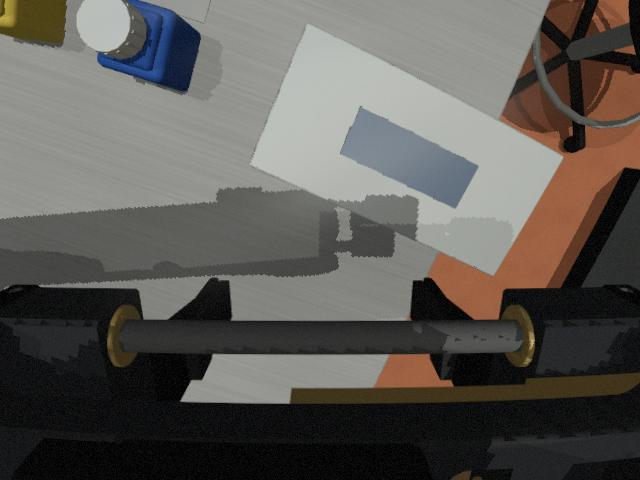

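The call was refused, probably because each row needs every key. I'll fill them all in.

>>> {"name": "carry_out", "arguments": {"commands": [{"tx": 0.03,"ty": -0.03,"tz": -0.02,"rx": 0,"ry": 0,"rz": -0.1,"jaw": 1},{"tx": 0.07,"ty": -0.069,"tz": -0.04,"rx": 0,"ry": 0,"rz": -0.2,"jaw": 1},{"tx": 0.11,"ty": -0.109,"tz": -0.04,"rx": 0,"ry": 0,"rz": -0.33,"jaw": 1},{"tx": 0.15,"ty": -0.148,"tz": -0.04,"rx": 0,"ry": 0,"rz": -0.46,"jaw": 1},{"tx": 0.19,"ty": -0.188,"tz": -0.04,"rx": 0,"ry": 0,"rz": -0.59,"jaw": 1},{"tx": 0.23,"ty": -0.227,"tz": -0.04,"rx": 0,"ry": 0,"rz": -0.72,"jaw": 1},{"tx": 0.27,"ty": -0.267,"tz": -0.04,"rx": 0,"ry": 0,"rz": -0.85,"jaw": 1},{"tx": 0.31,"ty": -0.306,"tz": -0.04,"rx": 0,"ry": 0,"rz": -0.98,"jaw": 0.7},{"tx": 0.35,"ty": -0.346,"tz": -0.04,"rx": 0,"ry": 0,"rz": -1.1,"jaw": 0.7},{"tx": 0.39,"ty": -0.385,"tz": -0.04,"rx": 0,"ry": 0,"rz": -1.223,"jaw": 0.7},{"tx": 0.425,"ty": -0.42,"tz": -0.04,"rx": 0,"ry": 0,"rz": -1.223,"jaw": 0.7},{"tx": 0.425,"ty": -0.42,"tz": -0.04,"rx": 0,"ry": 0,"rz": -1.223,"jaw": 0.7}], "grip_force": 15}}

```text
time: 1.7
position: [0.479, -0.0666, 0.2245]
tool_rot: [-2.212, -2.23, -0.002]
ft_force: [-0.1, -0.8, -0.8]
grip_width: 0.699
```

```bash
python3 st.py 1 wrist
```

```text
t 1.7 pos [ 0.479  -0.0666  0.2245] xt [-0.008  1.     0.001] zt [ 0.001  0.001 -1.   ] F [-0.1 -0.8 -0.8] w 60.9 q [ 0.74 -0.04 -0.63  1.77 -0.02  1.4   0.12]
```

View pics/wrist1.png

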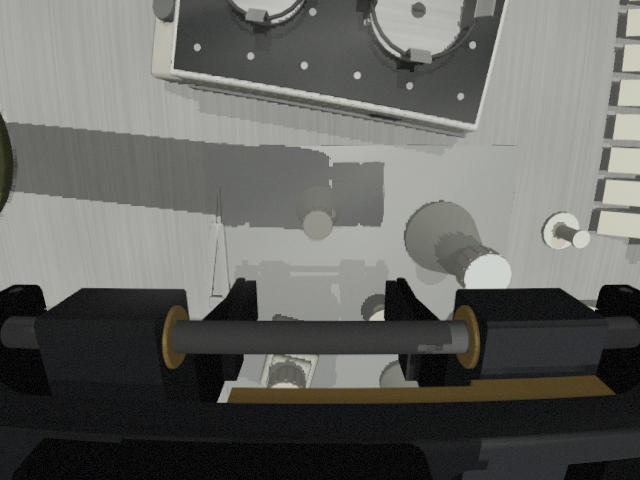

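```bash
python3 st.py 2 wrist; python3 - <<'E'
import cv2
im=cv2.imread("pics/wrist2.png")
cv2.imwrite("pics/w2.png",cv2.resize(im[180:310,270:520],None,fx=3.2,fy=3.2,interpolation=cv2.INTER_CUBIC))
E
```

```text
t 1.75 pos [ 0.4782 -0.0697  0.2243] xt [-0.004  1.    -0.   ] zt [-0. -0. -1.] F [-0.2 -0.2  0.1] w 61.5 q [ 0.74 -0.04 -0.63  1.77 -0.02  1.4   0.12]
```

View pics/w2.png

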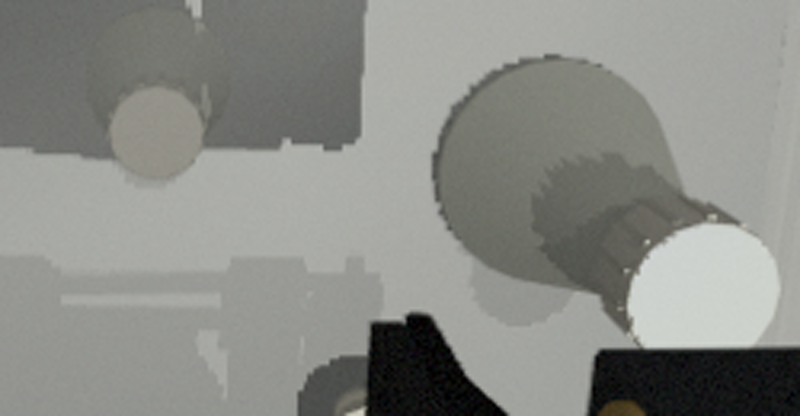

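```bash
python3 - <<'E'
from h import *
c=np.load("pics/wrist2.npy",allow_pickle=True).item()
g=lambda u,v:((u+.5)/3.2-.5+270,(v+.5)/3.2-.5+180)
print(unproj("wrist",g(156,133),.094,c),unproj("wrist",g(704,297),.138,c),-c["R"].T@c["t"])
E
```

```text
[[ 0.47585461 -0.06976478  0.094     ]] [[ 0.62040001 -0.10275682  0.138     ]] [0.47758724 0.00624153 0.42429991]
```

>>> {"name": "carry_out", "arguments": {"commands": [{"tx": 0,"ty": -0.001,"tz": 0.03,"rx": 0,"ry": 0,"rz": 0,"jaw": 0.7},{"tx": 0,"ty": -0.001,"tz": 0.06,"rx": 0,"ry": 0,"rz": 0,"jaw": 0.7},{"tx": 0,"ty": -0.001,"tz": 0.09,"rx": 0,"ry": 0,"rz": 0,"jaw": 0.7},{"tx": 0,"ty": -0.001,"tz": 0.12,"rx": 0,"ry": 0,"rz": 0,"jaw": 0.7},{"tx": 0,"ty": -0.001,"tz": 0.145,"rx": 0,"ry": 0,"rz": 0,"jaw": 0.7},{"tx": 0,"ty": -0.001,"tz": 0.158,"rx": 0,"ry": 0,"rz": 0,"jaw": 0.7},{"tx": 0,"ty": -0.001,"tz": 0.158,"rx": 0,"ry": 0,"rz": 0,"jaw": 0.55},{"tx": 0,"ty": -0.001,"tz": 0.158,"rx": 0,"ry": 0,"rz": 0,"jaw": 0.45},{"tx": 0,"ty": -0.001,"tz": 0.158,"rx": 0,"ry": 0,"rz": 0,"jaw": 0.35},{"tx": 0,"ty": -0.001,"tz": 0.158,"rx": 0,"ry": 0,"rz": 0,"jaw": 0.25},{"tx": 0,"ty": -0.001,"tz": 0.158,"rx": 0,"ry": 0,"rz": 0,"jaw": 0.2},{"tx": 0,"ty": -0.001,"tz": 0.158,"rx": 0,"ry": 0,"rz": 0,"jaw": 0.2}], "grip_force": 15}}

```text
time: 3.3
position: [0.477, -0.0714, 0.0664]
tool_rot: [2.221, 2.221, -0.0]
ft_force: [0.4, -0.4, -0.2]
grip_width: 0.208
```

```bash
python3 st.py 3 scene; python3 - <<'E'
import cv2
im=cv2.imread("pics/scene3.png")
cv2.imwrite("pics/s3.png",cv2.resize(im[150:340,140:360],None,fx=3,fy=3,interpolation=cv2.INTER_CUBIC))
E
```

```text
t 3.3 pos [ 0.477  -0.0714  0.0664] xt [-0.  1. -0.] zt [ 0. -0. -1.] F [ 0.4 -0.4 -0.2] w 18.1 q [ 0.71  0.1  -0.65  1.98  0.07  1.08  0.04]
```

View pics/s3.png

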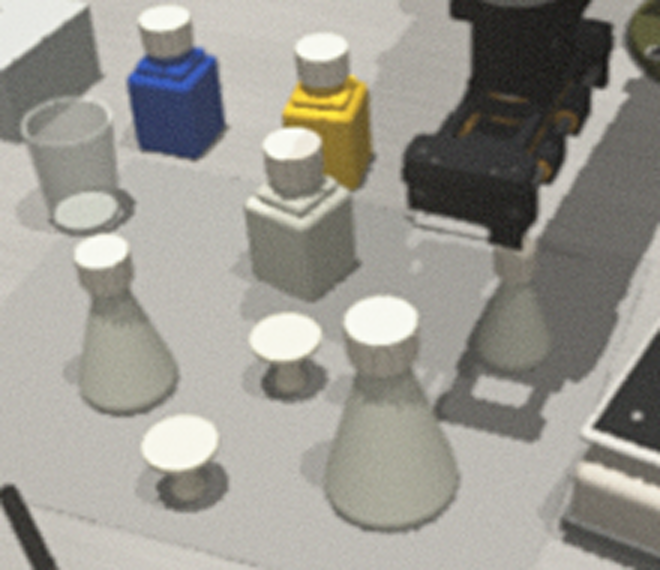

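```bash
python3 st.py 4 wrist top; python3 - <<'E'
from h import *
im=cv2.imread("pics/scene3.png")
for X in[(.477,-.0714,.0664),(.477,-.0714,.0854),(.477,-.0714,.136),(.477,-.0714,.094)]:
    q=proj("scene",X)[0];print(q,(q-[140,150])*3)
im=cv2.imread("pics/top4.png")
cv2.imwrite("pics/t4.png",cv2.resize(im[180:320,260:420],None,fx=4,fy=4,interpolation=cv2.INTER_CUBIC))
E
```

```text
t 3.35 pos [ 0.4769 -0.0714  0.0664] xt [-0.  1. -0.] zt [ 0. -0. -1.] F [-0.1  0.3 -0.6] w 18.0 q [ 0.71  0.1  -0.65  1.98  0.07  1.08  0.04]
[310.09071014 242.14067971] [510.27213043 276.42203914]
[310.16229197 234.71989521] [510.48687591 254.15968563]
[310.36532198 214.04119803] [511.09596593 192.12359408]
[310.19550167 231.30062568] [510.586505   243.90187703]
```

View pics/wrist4.png

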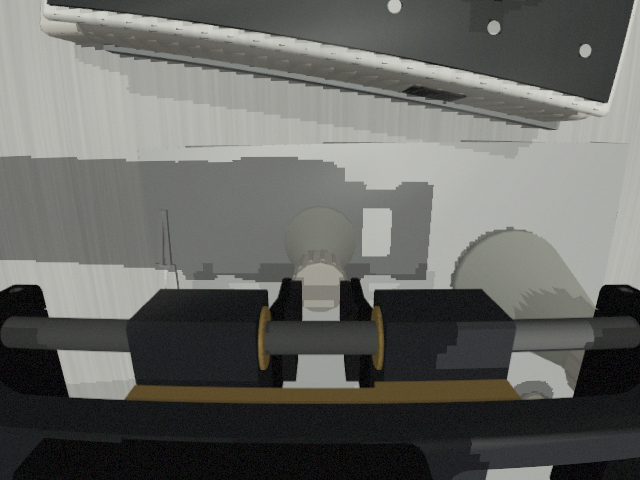

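View pics/t4.png

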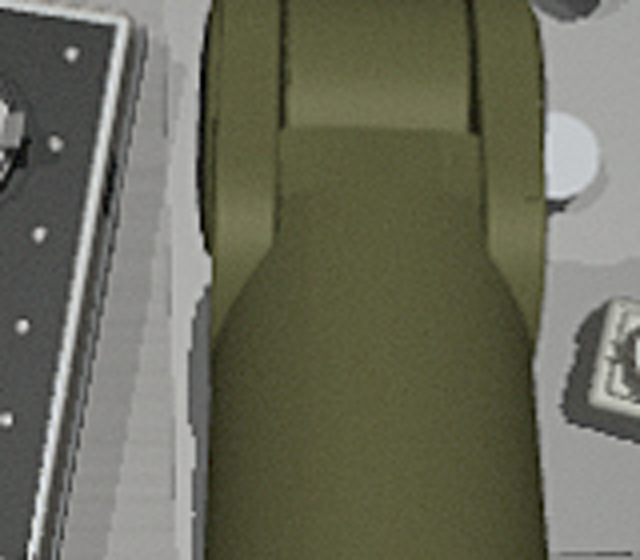

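```bash
python3 - <<'E'
from h import *
c=np.load("pics/wrist4.npy",allow_pickle=True).item()
for X in[(.477,-.0714,.0664),(.477,-.0714,.0854),(.477,-.0714,.094),(.477,-.0574,.094),(.463,-.0714,.094),(.491,-.0714,.094),(.477,-.0714,0)]:print(X,proj("wrist",X,c)[0])
im=cv2.imread("pics/wrist4.png")
cv2.imwrite("pics/w4.png",cv2.resize(im[190:350,230:430],None,fx=4,fy=3.6,interpolation=cv2.INTER_CUBIC))
E
```

```text
(0.477, -0.0714, 0.0664) [321.17385336 271.68372434]
(0.477, -0.0714, 0.0854) [321.2186107  284.46040989]
(0.477, -0.0714, 0.094) [321.24168081 291.05688857]
(0.477, -0.0574, 0.094) [321.29465935 265.01079466]
(0.463, -0.0714, 0.094) [293.61069504 290.99858554]
(0.491, -0.0714, 0.094) [348.87087174 291.07275325]
(0.477, -0.0714, 0) [321.06319162 240.20997949]
```

View pics/w4.png

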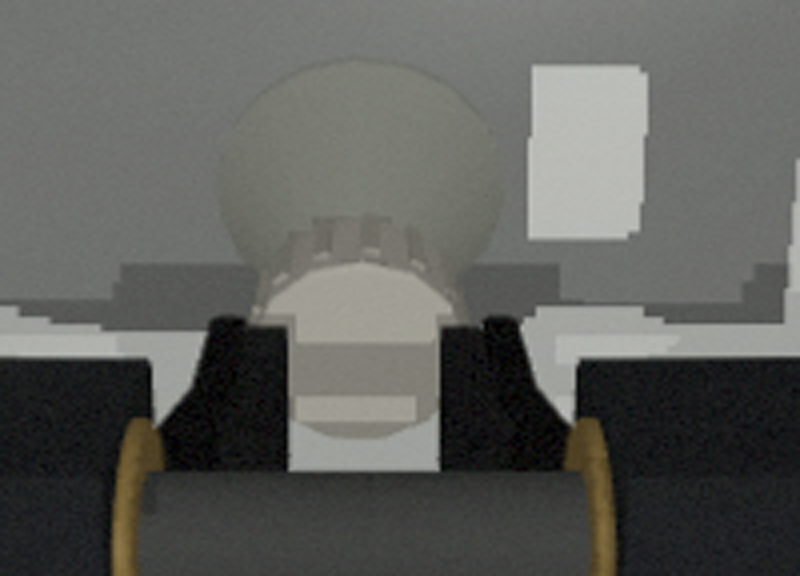

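```bash
python3 - <<'E'
from h import *
im=cv2.imread("pics/scene0.png")
g=cv2.resize(im[0:150,60:230],None,fx=4,fy=4,interpolation=cv2.INTER_CUBIC)
o=np.array([.2215,-.6107,.1835]);y=np.array([.3409,-.9401,0]);x=np.array([.9401,.3409,0])
for s in(-1,1):
  for dz,col in((0,(0,0,255)),(.019,(0,255,0)),(.07,(255,0,0))):
    q=proj("scene",o+s*y*.0435+[0,0,dz])[0]-[60,0];cv2.circle(g,tuple(int(v*4) for v in q),4,col,-1)
cv2.imwrite("pics/g0.png",g)
w=cv2.imread("pics/wrist0.png");c=camera_info("wrist")
c=np.load("pics/wrist2.npy",allow_pickle=True).item();w=cv2.imread("pics/wrist2.png")
o=np.array([.4782,-.0697,.2243])
for s in(-1,1):
  for dy in(-.0095,.0095):
   for dz,col in((0,(0,0,255)),(.019,(0,255,0)),(.07,(255,0,0))):
    q=proj("wrist",o+[s*.0306,dy,dz],c)[0];cv2.circle(w,tuple(int(v) for v in q),2,col,-1)
cv2.imwrite("pics/gw.png",w)
E
```

```text
(no output)
```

View pics/g0.png

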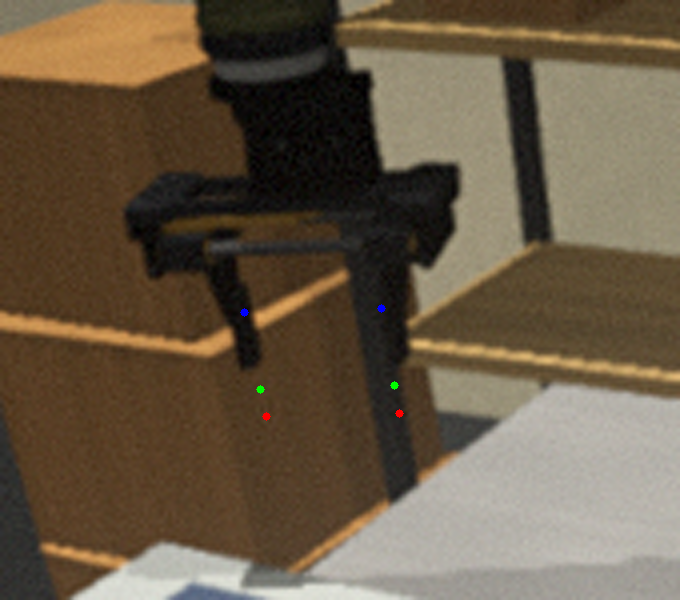

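View pics/gw.png

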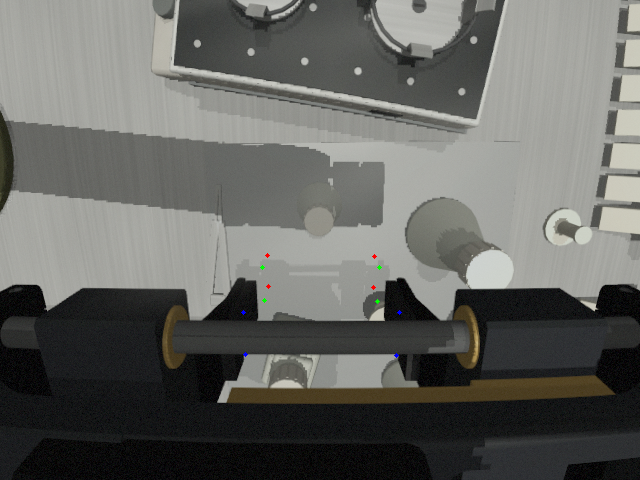

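The fingers closed on nothing. Both pictures show the real fingertips about 33 mm above the reported TCP, along the tool axis. I'll open, go 34 mm lower, and close gently.

>>> {"name": "carry_out", "arguments": {"commands": [{"tx": 0,"ty": 0,"tz": 0,"rx": 0,"ry": 0,"rz": 0,"jaw": 0.65},{"tx": 0,"ty": 0,"tz": 0,"rx": 0,"ry": 0,"rz": 0,"jaw": 0.65},{"tx": 0,"ty": 0,"tz": 0,"rx": 0,"ry": 0,"rz": 0,"jaw": 0.65},{"tx": 0,"ty": 0,"tz": 0.012,"rx": 0,"ry": 0,"rz": 0,"jaw": 0.65},{"tx": 0,"ty": 0,"tz": 0.024,"rx": 0,"ry": 0,"rz": 0,"jaw": 0.65},{"tx": 0,"ty": 0,"tz": 0.034,"rx": 0,"ry": 0,"rz": 0,"jaw": 0.65},{"tx": 0,"ty": 0,"tz": 0.034,"rx": 0,"ry": 0,"rz": 0,"jaw": 0.55},{"tx": 0,"ty": 0,"tz": 0.034,"rx": 0,"ry": 0,"rz": 0,"jaw": 0.45},{"tx": 0,"ty": 0,"tz": 0.034,"rx": 0,"ry": 0,"rz": 0,"jaw": 0.35},{"tx": 0,"ty": 0,"tz": 0.034,"rx": 0,"ry": 0,"rz": 0,"jaw": 0.25},{"tx": 0,"ty": 0,"tz": 0.034,"rx": 0,"ry": 0,"rz": 0,"jaw": 0.2},{"tx": 0,"ty": 0,"tz": 0.034,"rx": 0,"ry": 0,"rz": 0,"jaw": 0.2}], "grip_force": 10}}

```text
time: 4.95
position: [0.4771, -0.0715, 0.0326]
tool_rot: [2.221, 2.221, 0.0]
ft_force: [-0.4, -0.4, 1.7]
grip_width: 0.319
```

```bash
python3 st.py 5 wrist scene; python3 - <<'E'
import cv2
im=cv2.imread("pics/wrist5.png");im2=cv2.imread("pics/scene5.png")
a=cv2.resize(im[190:350,240:400],(400,400),interpolation=cv2.INTER_CUBIC);b=cv2.resize(im2[170:290,250:370],(400,400),interpolation=cv2.INTER_CUBIC)
cv2.imwrite("pics/w5.png",cv2.hconcat([a,b]))
E
```

```text
t 4.95 pos [ 0.4771 -0.0715  0.0326] xt [-0.  1. -0.] zt [ 0. -0. -1.] F [-0.4 -0.4  1.7] w 27.8 q [ 0.7   0.15 -0.64  2.01  0.1   1.01  0.01]
```

View pics/w5.png

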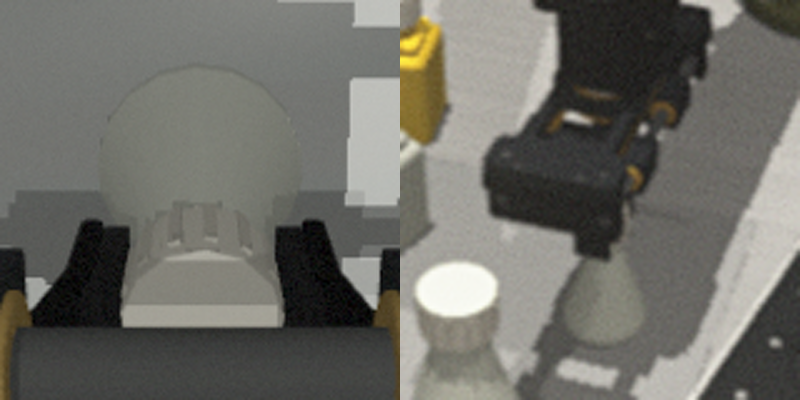

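>>> {"name": "carry_out", "arguments": {"commands": [{"tx": 0,"ty": 0,"tz": -0.015,"rx": 0,"ry": 0,"rz": 0,"jaw": 0.2},{"tx": 0,"ty": 0,"tz": -0.045,"rx": 0,"ry": 0,"rz": 0,"jaw": 0.2},{"tx": 0,"ty": 0,"tz": -0.08,"rx": 0,"ry": 0,"rz": 0,"jaw": 0.2},{"tx": 0,"ty": 0,"tz": -0.115,"rx": 0,"ry": 0,"rz": 0,"jaw": 0.2},{"tx": 0.01,"ty": -0.002,"tz": -0.15,"rx": 0,"ry": 0,"rz": 0,"jaw": 0.2},{"tx": 0.035,"ty": -0.007,"tz": -0.165,"rx": 0,"ry": 0,"rz": 0,"jaw": 0.2},{"tx": 0.07,"ty": -0.015,"tz": -0.165,"rx": 0,"ry": 0,"rz": 0,"jaw": 0.2},{"tx": 0.105,"ty": -0.022,"tz": -0.165,"rx": 0,"ry": 0,"rz": 0,"jaw": 0.2},{"tx": 0.14,"ty": -0.03,"tz": -0.165,"rx": 0,"ry": 0,"rz": 0,"jaw": 0.2},{"tx": 0.17,"ty": -0.036,"tz": -0.165,"rx": 0,"ry": 0,"rz": 0,"jaw": 0.2},{"tx": 0.192,"ty": -0.04,"tz": -0.165,"rx": 0,"ry": 0,"rz": 0,"jaw": 0.2},{"tx": 0.202,"ty": -0.042,"tz": -0.165,"rx": 0,"ry": 0,"rz": 0,"jaw": 0.2}], "grip_force": 15}}

```text
time: 6.55
position: [0.4335, 0.133, 0.1969]
tool_rot: [-2.217, -2.225, 0.002]
ft_force: [0.4, -0.8, -0.3]
grip_width: 0.32
```

```bash
python3 st.py 6x scene; python3 st.py 6 wrist scene; python3 - <<'E'
import cv2
im=cv2.imread("pics/scene6.png")
cv2.imwrite("pics/s6.png",cv2.resize(im[130:360,320:560],None,fx=2.5,fy=2.5,interpolation=cv2.INTER_CUBIC))
E
```

```text
t 6.55 pos [0.4335 0.133  0.1969] xt [-0.004  1.    -0.   ] zt [-0.001 -0.    -1.   ] F [ 0.4 -0.8 -0.3] w 27.9 q [ 0.58 -0.12 -0.86  1.87 -0.09  1.35 -0.25]
t 6.6 pos [0.4335 0.1335 0.197 ] xt [-0.004  1.     0.   ] zt [-0.001  0.    -1.   ] F [ 0.1  0.9 -0.7] w 27.8 q [ 0.58 -0.11 -0.86  1.87 -0.09  1.35 -0.25]
```

View pics/wrist6.png

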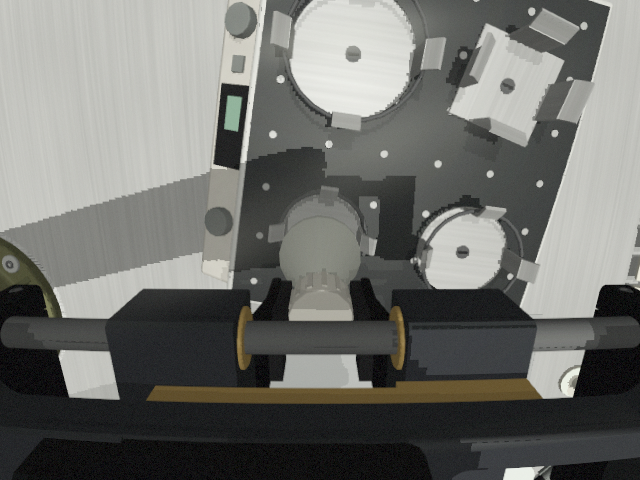

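View pics/s6.png

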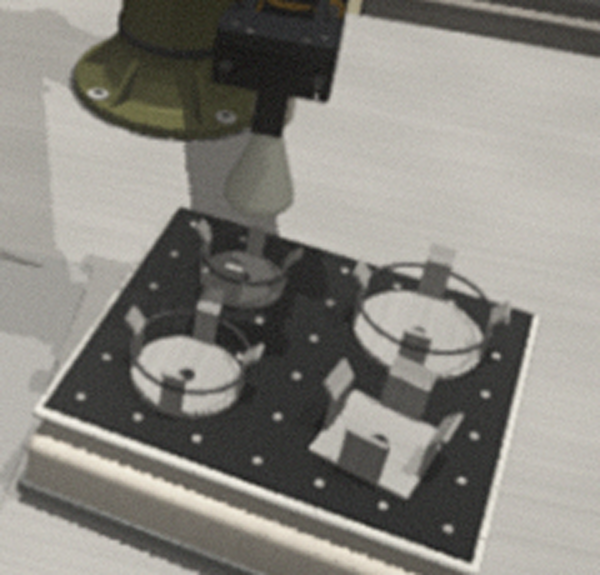

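```bash
python3 - <<'E'
from h import *
c=np.load("pics/wrist6.npy",allow_pickle=True).item()
print("holes L,S,M",unproj("wrist",[(353,54),(508,86),(462,252)],.095,c).round(4))
im=cv2.imread("pics/wrist6.png")
o=np.array([160,]);a,b=250,170
g=cv2.resize(im[b:320,a:410],None,fx=4,fy=4,interpolation=cv2.INTER_CUBIC)
def dr(X,col):
    q=((proj("wrist",X,c)-[a,b]+.5)*4-.5).round().astype(int);cv2.polylines(g,[q.reshape(-1,1,2)],False,col,1)
ct=(.435,.131)
dr(circ(ct,.030,.095),(0,255,0));dr(circ(ct,.038,.133),(0,0,255));dr(circ((.4335,.1335),.026,.165),(255,0,0))
cv2.imwrite("pics/w6.png",g)
E
```

```text
holes L,S,M [[0.457  0.2701 0.095 ]
 [0.5795 0.2499 0.095 ]
 [0.5561 0.1134 0.095 ]]
```

View pics/w6.png

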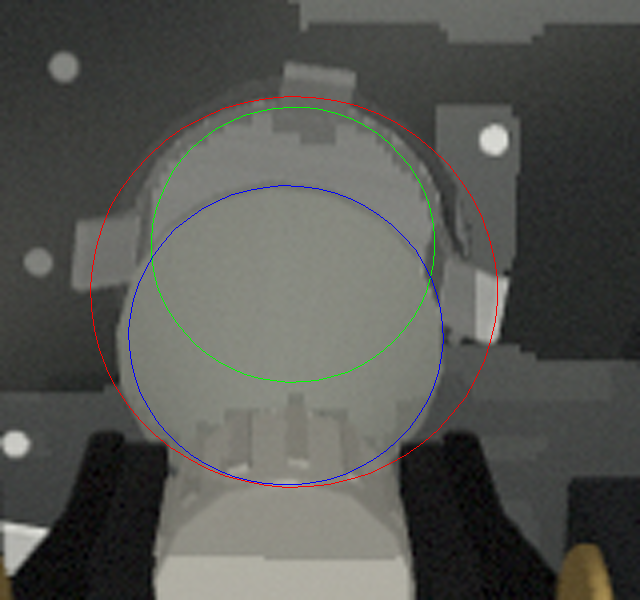

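>>> {"name": "carry_out", "arguments": {"commands": [{"tx": 0.0015,"ty": -0.001,"tz": 0,"rx": 0,"ry": 0,"rz": 0,"jaw": 0.2},{"tx": 0.0015,"ty": -0.001,"tz": 0,"rx": 0,"ry": 0,"rz": 0,"jaw": 0.2},{"tx": 0.0015,"ty": -0.001,"tz": 0.008,"rx": 0,"ry": 0,"rz": 0,"jaw": 0.2},{"tx": 0.0015,"ty": -0.001,"tz": 0.016,"rx": 0,"ry": 0,"rz": 0,"jaw": 0.2},{"tx": 0.0015,"ty": -0.001,"tz": 0.024,"rx": 0,"ry": 0,"rz": 0,"jaw": 0.2},{"tx": 0.0015,"ty": -0.001,"tz": 0.032,"rx": 0,"ry": 0,"rz": 0,"jaw": 0.2},{"tx": 0.0015,"ty": -0.001,"tz": 0.04,"rx": 0,"ry": 0,"rz": 0,"jaw": 0.2},{"tx": 0.0015,"ty": -0.001,"tz": 0.045,"rx": 0,"ry": 0,"rz": 0,"jaw": 0.2},{"tx": 0.0015,"ty": -0.001,"tz": 0.045,"rx": 0,"ry": 0,"rz": 0,"jaw": 0.2}]}}

```text
time: 7.82
position: [0.4337, 0.1321, 0.1519]
tool_rot: [-2.221, -2.221, 0.001]
ft_force: [-0.3, -0.2, -0.9]
grip_width: 0.318
```

```bash
python3 st.py 7 wrist scene; python3 - <<'E'
import cv2
im=cv2.imread("pics/wrist7.png");im2=cv2.imread("pics/scene7.png")
a=cv2.resize(im[170:330,240:400],(400,400),interpolation=cv2.INTER_CUBIC);b=cv2.resize(im2[160:270,380:490],(400,400),interpolation=cv2.INTER_CUBIC)
cv2.imwrite("pics/w7.png",cv2.hconcat([a,b]))
E
```

```text
t 7.83 pos [0.4337 0.1321 0.1519] xt [-0.  1.  0.] zt [-0.001  0.    -1.   ] F [-0.3 -0.2 -0.9] w 27.7 q [ 0.57 -0.08 -0.88  1.93 -0.06  1.26 -0.28]
```

View pics/w7.png

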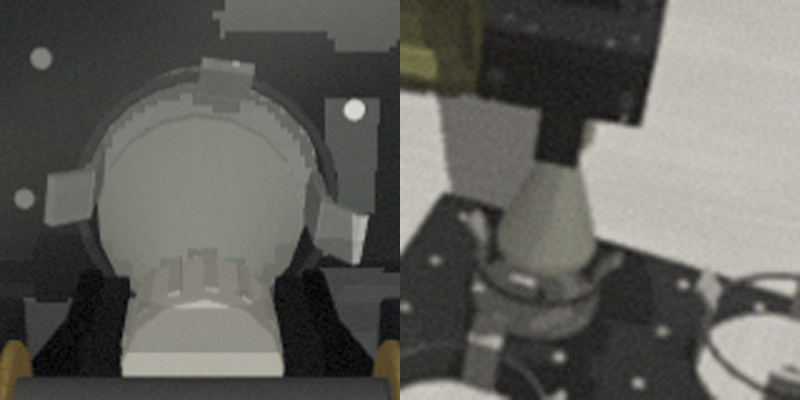

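>>> {"name": "carry_out", "arguments": {"commands": [{"tx": 0,"ty": 0,"tz": 0.006,"rx": 0,"ry": 0,"rz": 0,"jaw": 0.2},{"tx": 0,"ty": 0,"tz": 0.012,"rx": 0,"ry": 0,"rz": 0,"jaw": 0.2},{"tx": 0,"ty": 0,"tz": 0.017,"rx": 0,"ry": 0,"rz": 0,"jaw": 0.2},{"tx": 0,"ty": 0,"tz": 0.02,"rx": 0,"ry": 0,"rz": 0,"jaw": 0.2},{"tx": 0,"ty": 0,"tz": 0.022,"rx": 0,"ry": 0,"rz": 0,"jaw": 0.2},{"tx": 0,"ty": 0,"tz": 0.024,"rx": 0,"ry": 0,"rz": 0,"jaw": 0.2},{"tx": 0,"ty": 0,"tz": 0.024,"rx": 0,"ry": 0,"rz": 0,"jaw": 0.2}]}}

```text
time: 8.8
position: [0.4338, 0.1321, 0.1282]
tool_rot: [-2.221, -2.221, 0.0]
ft_force: [0.1, 0.1, -0.8]
grip_width: 0.315
```

```bash
python3 st.py 8
```

```text
t 8.8 pos [0.4338 0.1321 0.1282] xt [-0.  1. -0.] zt [-0. -0. -1.] F [ 0.1  0.1 -0.8] w 27.4 q [ 0.57 -0.05 -0.89  1.96 -0.04  1.21 -0.3 ]
```

>>> {"name": "carry_out", "arguments": {"commands": [{"tx": 0,"ty": 0,"tz": 0.001,"rx": 0,"ry": 0,"rz": 0,"jaw": 0.2},{"tx": 0,"ty": 0,"tz": 0.002,"rx": 0,"ry": 0,"rz": 0,"jaw": 0.2},{"tx": 0,"ty": 0,"tz": 0.002,"rx": 0,"ry": 0,"rz": 0,"jaw": 0.2}]}}

```text
time: 9.18
position: [0.4339, 0.1321, 0.1263]
tool_rot: [-2.221, -2.221, 0.0]
ft_force: [-0.3, -0.4, -1.1]
grip_width: 0.316
```

```bash
python3 st.py 9 scene;  python3 - <<'E'
import cv2
im2=cv2.imread("pics/scene9.png")
cv2.imwrite("pics/w9.png",cv2.resize(im2[160:270,380:490],(600,600),interpolation=cv2.INTER_CUBIC))
E
```

```text
t 9.18 pos [0.4339 0.1321 0.1263] xt [-0.  1. -0.] zt [-0. -0. -1.] F [-0.3 -0.4 -1.1] w 27.5 q [ 0.57 -0.05 -0.89  1.97 -0.04  1.2  -0.31]
```

View pics/w9.png

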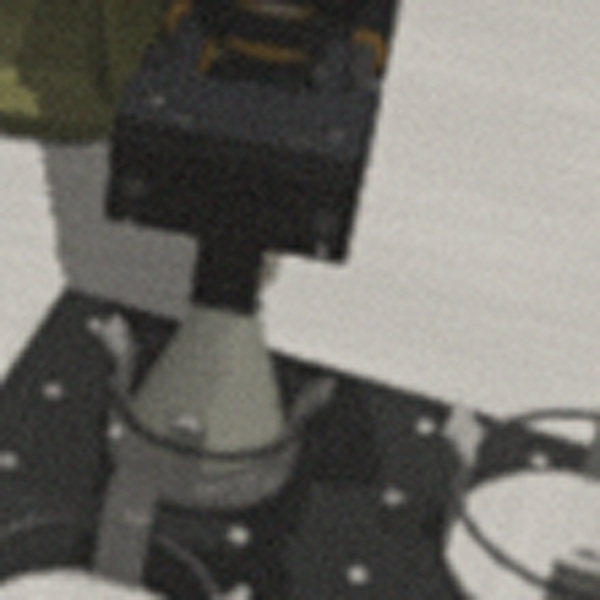

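>>> {"name": "carry_out", "arguments": {"commands": [{"tx": 0,"ty": 0,"tz": 0.001,"rx": 0,"ry": 0,"rz": 0,"jaw": 0.2},{"tx": 0,"ty": 0,"tz": 0.002,"rx": 0,"ry": 0,"rz": 0,"jaw": 0.2},{"tx": 0,"ty": 0,"tz": 0.002,"rx": 0,"ry": 0,"rz": 0,"jaw": 0.2}]}}

```text
time: 9.6
position: [0.434, 0.1322, 0.1246]
tool_rot: [2.221, 2.221, 0.0]
ft_force: [-1.0, -0.6, 3.3]
grip_width: 0.315
```

>>> {"name": "carry_out", "arguments": {"commands": [{"tx": 0,"ty": 0,"tz": 0.001,"rx": 0,"ry": 0,"rz": 0,"jaw": 0.36},{"tx": 0,"ty": 0,"tz": 0.001,"rx": 0,"ry": 0,"rz": 0,"jaw": 0.45},{"tx": 0,"ty": 0,"tz": 0.001,"rx": 0,"ry": 0,"rz": 0,"jaw": 0.6},{"tx": 0,"ty": 0,"tz": 0.001,"rx": 0,"ry": 0,"rz": 0,"jaw": 0.65},{"tx": 0,"ty": 0,"tz": -0.01,"rx": 0,"ry": 0,"rz": 0,"jaw": 0.65},{"tx": 0,"ty": 0,"tz": -0.03,"rx": 0,"ry": 0,"rz": 0,"jaw": 0.65},{"tx": 0,"ty": 0,"tz": -0.06,"rx": 0,"ry": 0,"rz": 0,"jaw": 0.65},{"tx": -0.03,"ty": 0.001,"tz": -0.07,"rx": 0,"ry": 0,"rz": 0,"jaw": 0.65},{"tx": -0.08,"ty": 0.003,"tz": -0.07,"rx": 0,"ry": 0,"rz": 0,"jaw": 0.65},{"tx": -0.13,"ty": 0.005,"tz": -0.07,"rx": 0,"ry": 0,"rz": 0,"jaw": 0.65},{"tx": -0.18,"ty": 0.007,"tz": -0.07,"rx": 0,"ry": 0,"rz": 0,"jaw": 0.65},{"tx": -0.23,"ty": 0.008,"tz": -0.07,"rx": 0,"ry": 0,"rz": 0,"jaw": 0.65}]}}

```text
time: 11.1
position: [0.4422, -0.0996, 0.1954]
tool_rot: [2.22, 2.22, 0.001]
ft_force: [0.4, 0.4, 0.5]
grip_width: 0.645
```

```bash
python3 st.py 10 scene top;  python3 - <<'E'
import cv2
a=cv2.imread("pics/scene10.png")[150:270,360:480];b=cv2.imread("pics/top10.png")[220:330,190:300]
cv2.imwrite("pics/w10.png",cv2.hconcat([cv2.resize(x,(400,400),interpolation=cv2.INTER_CUBIC) for x in(a,b)]))
E
```

```text
t 11.1 pos [ 0.4422 -0.0996  0.1954] xt [-0.     1.    -0.001] zt [ 0.002 -0.001 -1.   ] F [0.4 0.4 0.5] w 56.1 q [ 0.77 -0.1  -0.56  1.88 -0.05  1.35  0.22]
```

View pics/w10.png

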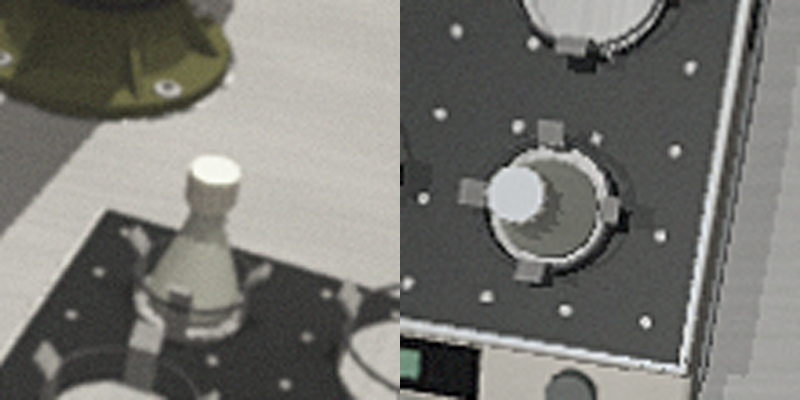

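```bash
python3 - <<'E'
from h import *
f=400/110
print(unproj("top",((517+.5)/f-.5+190,(194+.5)/f-.5+220),.186), "base",unproj("top",((547+.5)/f-.5+190,(213+.5)/f-.5+220),.092))
E
```

```text
[[ 0.43350409 -0.05964828  0.186     ]] base [[ 0.43115745 -0.07873161  0.092     ]]
```

```bash
python3 - <<'E'
from h import *
f=400/110
print(unproj("top",((117+.5)/f-.5+190,(194+.5)/f-.5+220),.186), "base",unproj("top",((147+.5)/f-.5+190,(213+.5)/f-.5+220),.092))
E
```

```text
[[0.43490808 0.13084646 0.186     ]] base [[0.43278596 0.13379362 0.092     ]]
```

>>> {"name": "carry_out", "arguments": {"commands": [{"tx": -0.045,"ty": 0.001,"tz": 0,"rx": 0,"ry": 0,"rz": 0,"jaw": 0.7},{"tx": -0.09,"ty": 0.002,"tz": 0,"rx": 0,"ry": 0,"rz": 0,"jaw": 0.7},{"tx": -0.125,"ty": 0.003,"tz": 0,"rx": 0,"ry": 0,"rz": 0,"jaw": 0.7},{"tx": -0.147,"ty": 0.004,"tz": 0.02,"rx": 0,"ry": 0,"rz": 0,"jaw": 0.7},{"tx": -0.147,"ty": 0.004,"tz": 0.05,"rx": 0,"ry": 0,"rz": 0,"jaw": 0.7},{"tx": -0.147,"ty": 0.004,"tz": 0.06,"rx": 0,"ry": 0,"rz": 0,"jaw": 0.7},{"tx": -0.147,"ty": 0.004,"tz": 0.06,"rx": 0,"ry": 0,"rz": 0,"jaw": 0.7}]}}

```text
time: 12.08
position: [0.446, -0.2442, 0.1345]
tool_rot: [-2.22, -2.222, -0.0]
ft_force: [-0.2, -0.4, -0.6]
grip_width: 0.7
```

```bash
python3 st.py 11 wrist
```

```text
t 12.07 pos [ 0.446  -0.2442  0.1345] xt [-0.001  1.     0.   ] zt [-0.  0. -1.] F [-0.2 -0.4 -0.6] w 60.9 q [ 0.87  0.07 -0.44  1.85  0.03  1.22  0.42]
```

View pics/wrist11.png

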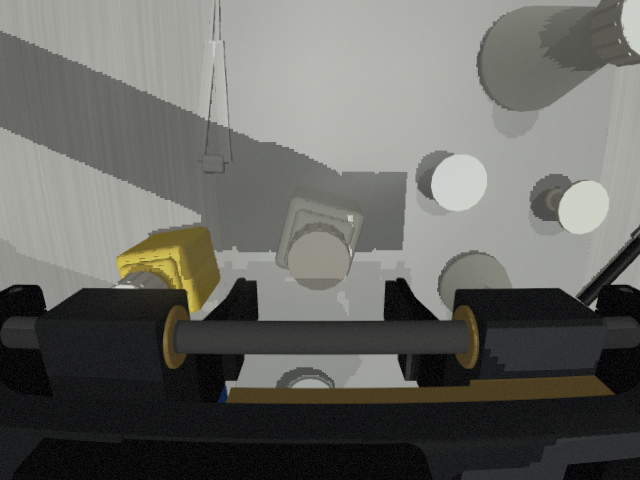

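```bash
python3 - <<'E'
from h import *
print(unproj("top",[(449,337)],.116))
c=np.load("pics/wrist11.npy",allow_pickle=True).item();print(unproj("wrist",[(320,256)],.116,c))
# bottle yaw from wrist: shoulder edge corners at z .072
q=unproj("wrist",[(299,187),(365,206),(277,264)],.072,c)
for a,b in((0,1),(0,2)):
    d=q[b]-q[a];print(np.linalg.norm(d),np.degrees(np.arctan2(d[1],d[0])))
E
```

```text
[[ 0.31641121 -0.28085473  0.116     ]]
[[ 0.44537286 -0.24078218  0.116     ]]
0.04936563795680049 -15.975103075843261
0.06064047824246734 -106.6778194635198
```

>>> {"name": "carry_out", "arguments": {"commands": [{"tx": 0.001,"ty": 0,"tz": 0.02,"rx": 0,"ry": 0,"rz": 0,"jaw": 0.7},{"tx": 0.001,"ty": 0,"tz": 0.045,"rx": 0,"ry": 0,"rz": 0,"jaw": 0.7},{"tx": 0.001,"ty": 0,"tz": 0.07,"rx": 0,"ry": 0,"rz": 0,"jaw": 0.7},{"tx": 0.001,"ty": 0,"tz": 0.082,"rx": 0,"ry": 0,"rz": 0,"jaw": 0.7},{"tx": 0.001,"ty": 0,"tz": 0.082,"rx": 0,"ry": 0,"rz": 0,"jaw": 0.6},{"tx": 0.001,"ty": 0,"tz": 0.082,"rx": 0,"ry": 0,"rz": 0,"jaw": 0.52},{"tx": 0.001,"ty": 0,"tz": 0.082,"rx": 0,"ry": 0,"rz": 0,"jaw": 0.44},{"tx": 0.001,"ty": 0,"tz": 0.082,"rx": 0,"ry": 0,"rz": 0,"jaw": 0.35},{"tx": 0.001,"ty": 0,"tz": 0.082,"rx": 0,"ry": 0,"rz": 0,"jaw": 0.35},{"tx": 0.001,"ty": 0,"tz": 0.082,"rx": 0,"ry": 0,"rz": 0,"jaw": 0.35}], "grip_force": 15}}

```text
time: 13.38
position: [0.4462, -0.2443, 0.0531]
tool_rot: [2.221, 2.221, -0.0]
ft_force: [-1.5, 0.1, 5.7]
grip_width: 0.457
```

```bash
python3 st.py 12 scene;python3 - <<'E'
import cv2
a=cv2.imread("pics/scene12.png")[130:300,140:340]
cv2.imwrite("pics/w12.png",cv2.resize(a,None,fx=3,fy=3,interpolation=cv2.INTER_CUBIC))
E
```

```text
t 13.38 pos [ 0.4462 -0.2443  0.0531] xt [ 0.     1.    -0.001] zt [ 0.001 -0.001 -1.   ] F [-1.5  0.1  5.7] w 39.8 q [ 0.86  0.16 -0.44  1.94  0.08  1.06  0.39]
```

View pics/w12.png

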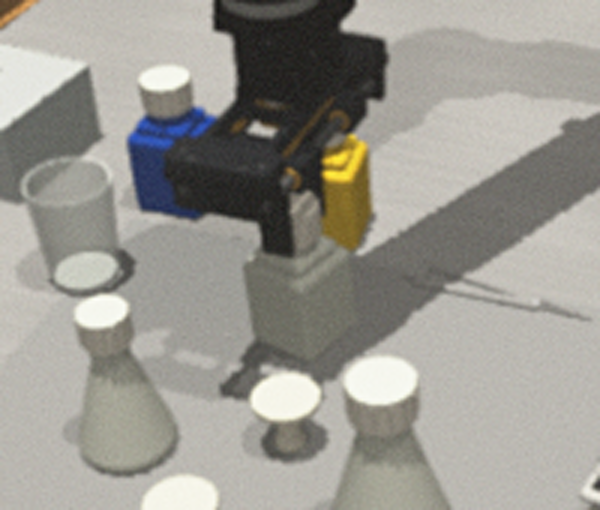

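>>> {"name": "carry_out", "arguments": {"commands": [{"tx": 0,"ty": 0,"tz": -0.01,"rx": 0,"ry": 0,"rz": 0,"jaw": 0.35},{"tx": 0,"ty": 0,"tz": -0.035,"rx": 0,"ry": 0,"rz": 0,"jaw": 0.35},{"tx": 0,"ty": 0,"tz": -0.07,"rx": 0,"ry": 0,"rz": 0,"jaw": 0.35},{"tx": 0,"ty": 0,"tz": -0.105,"rx": 0,"ry": 0,"rz": 0,"jaw": 0.35},{"tx": 0.01,"ty": 0.003,"tz": -0.14,"rx": 0,"ry": 0,"rz": 0,"jaw": 0.35},{"tx": 0.035,"ty": 0.009,"tz": -0.165,"rx": 0,"ry": 0,"rz": 0,"jaw": 0.35},{"tx": 0.075,"ty": 0.02,"tz": -0.17,"rx": 0,"ry": 0,"rz": 0,"jaw": 0.35},{"tx": 0.12,"ty": 0.032,"tz": -0.17,"rx": 0,"ry": 0,"rz": 0.01,"jaw": 0.35},{"tx": 0.165,"ty": 0.045,"tz": -0.17,"rx": 0,"ry": 0,"rz": 0.02,"jaw": 0.35},{"tx": 0.21,"ty": 0.057,"tz": -0.17,"rx": 0,"ry": 0,"rz": 0.03,"jaw": 0.35},{"tx": 0.255,"ty": 0.069,"tz": -0.17,"rx": 0,"ry": 0,"rz": 0.04,"jaw": 0.35},{"tx": 0.3,"ty": 0.082,"tz": -0.17,"rx": 0,"ry": 0,"rz": 0.06,"jaw": 0.35}]}}

```text
time: 14.92
position: [0.528, 0.0576, 0.2224]
tool_rot: [2.288, 2.153, 0.0]
ft_force: [0.7, -0.0, -1.3]
grip_width: 0.459
```

```bash
python3 st.py 13 scene
```

```text
t 14.93 pos [0.528  0.0576 0.2224] xt [ 0.061  0.998 -0.   ] zt [ 0. -0. -1.] F [ 0.7 -0.  -1.3] w 39.9 q [ 0.54  0.1  -0.74  1.67  0.07  1.4  -0.27]
```

View pics/scene13.png

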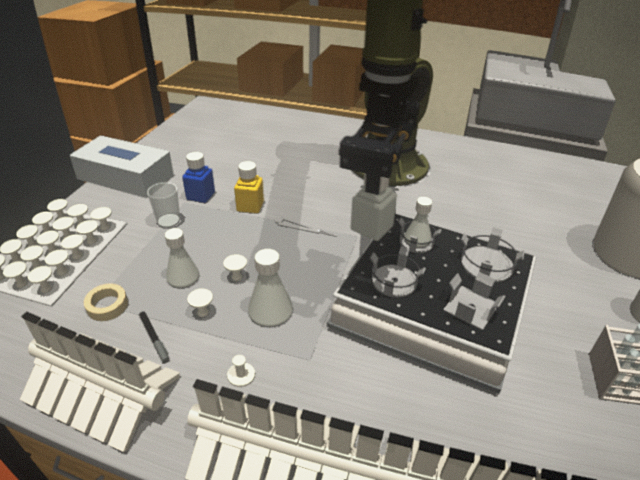

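>>> {"name": "carry_out", "arguments": {"commands": [{"tx": 0.04,"ty": 0.0083,"tz": 0,"rx": 0,"ry": 0,"rz": 0,"jaw": 0.35},{"tx": 0.08,"ty": 0.0166,"tz": 0,"rx": 0,"ry": 0,"rz": 0,"jaw": 0.35},{"tx": 0.12,"ty": 0.025,"tz": 0,"rx": 0,"ry": 0,"rz": 0,"jaw": 0.35},{"tx": 0.155,"ty": 0.0322,"tz": 0,"rx": 0,"ry": 0,"rz": 0,"jaw": 0.35},{"tx": 0.18,"ty": 0.0374,"tz": 0,"rx": 0,"ry": 0,"rz": 0,"jaw": 0.35},{"tx": 0.196,"ty": 0.041,"tz": 0.01,"rx": 0,"ry": 0,"rz": 0,"jaw": 0.35},{"tx": 0.196,"ty": 0.041,"tz": 0.02,"rx": 0,"ry": 0,"rz": 0,"jaw": 0.35},{"tx": 0.196,"ty": 0.041,"tz": 0.02,"rx": 0,"ry": 0,"rz": 0,"jaw": 0.35}]}}

```text
time: 15.98
position: [0.58, 0.2472, 0.2006]
tool_rot: [-2.289, -2.152, 0.006]
ft_force: [0.0, 0.3, -2.7]
grip_width: 0.457
```

```bash
python3 st.py 14 wrist scene; python3 - <<'E'
import cv2
im=cv2.imread("pics/wrist14.png");im2=cv2.imread("pics/scene14.png")
a=cv2.resize(im[150:330,230:410],(400,400),interpolation=cv2.INTER_CUBIC);b=cv2.resize(im2[200:340,400:540],(400,400),interpolation=cv2.INTER_CUBIC)
cv2.imwrite("pics/w14.png",cv2.hconcat([a,b]))
E
```

```text
t 15.97 pos [0.58   0.2472 0.2006] xt [ 0.061  0.998 -0.003] zt [-0.003 -0.002 -1.   ] F [ 0.   0.3 -2.7] w 39.7 q [ 0.18  0.38 -0.82  1.45  0.28  1.43 -0.7 ]
```

View pics/w14.png

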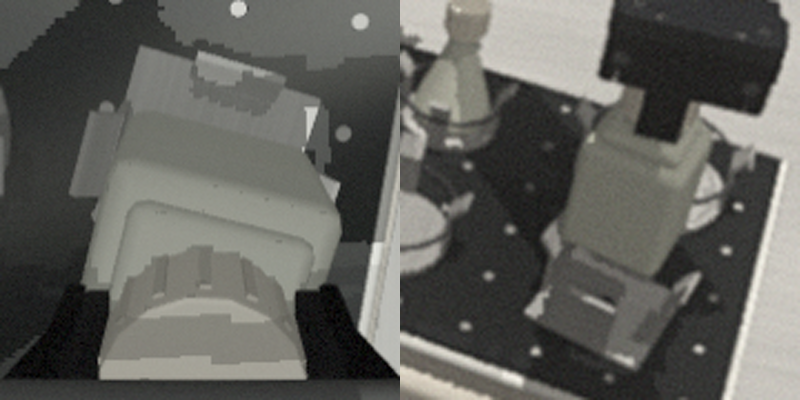

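```bash
cat > ov.py <<'E'
from h import *
def ov(src,cam,items,box,out,s=4):
    c=np.load(src+".npy",allow_pickle=True).item();im=cv2.imread(src+".png");a,b,a2,b2=box
    g=cv2.resize(im[b:b2,a:a2],None,fx=s,fy=s,interpolation=cv2.INTER_CUBIC)
    for X,col in items:
        q=((proj(cam,X,c)-[a,b]+.5)*s-.5).round().astype(int);cv2.polylines(g,[q.reshape(-1,1,2)],False,col,1)
    cv2.imwrite(out,g)
def sq(ctr,h,deg,z):
    a=np.radians(deg);R=np.array([[np.cos(a),-np.sin(a)],[np.sin(a),np.cos(a)]])
    p=np.array([[-h,-h],[h,-h],[h,h],[-h,h],[-h,-h]])@R.T+ctr[:2];return np.c_[p,np.full(5,z)]
E
python3 - <<'E'
from ov import *
C=(.5795,.2499);T=(.580,.2472)
it=[(sq(C,.033,-18.5,.092),(0,255,0)),(sq(C,.041,-18.5,.132),(0,0,255)),(sq(T,.029,-18.5,.1475),(255,0,0)),(sq(T,.029,-18.5,.2195),(255,0,255))]
ov("pics/wrist14","wrist",it,(230,140,420,290),"pics/o14.png")
ov("pics/scene14","scene",it,(400,200,540,340),"pics/o14s.png")
E
```

```text
(no output)
```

View pics/o14.png

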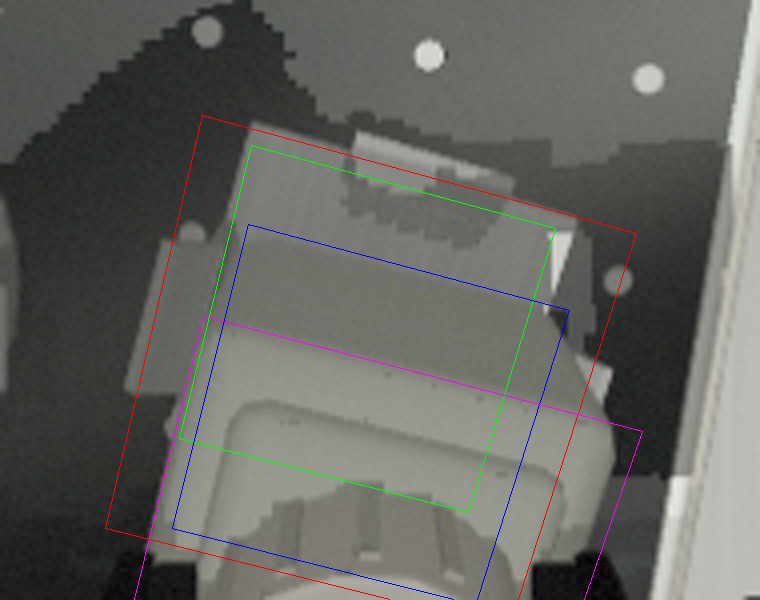

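View pics/o14s.png

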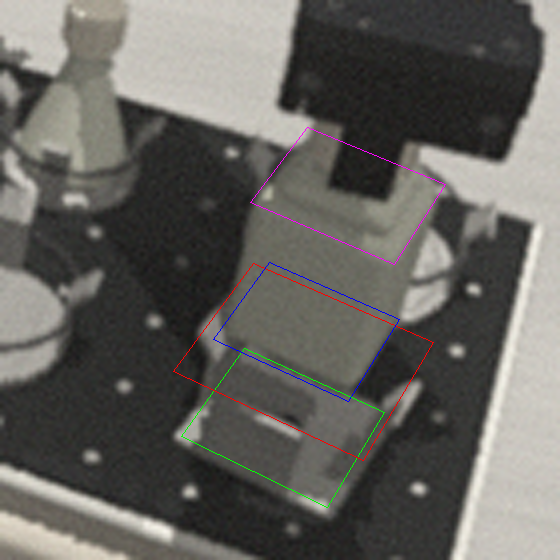

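>>> {"name": "carry_out", "arguments": {"commands": [{"tx": 0.001,"ty": 0,"tz": 0,"rx": 0,"ry": 0,"rz": 0,"jaw": 0.35},{"tx": 0.001,"ty": 0,"tz": 0.006,"rx": 0,"ry": 0,"rz": 0,"jaw": 0.35},{"tx": 0.001,"ty": 0,"tz": 0.012,"rx": 0,"ry": 0,"rz": 0,"jaw": 0.35},{"tx": 0.001,"ty": 0,"tz": 0.018,"rx": 0,"ry": 0,"rz": 0,"jaw": 0.35},{"tx": 0.001,"ty": 0,"tz": 0.024,"rx": 0,"ry": 0,"rz": 0,"jaw": 0.35},{"tx": 0.001,"ty": 0,"tz": 0.028,"rx": 0,"ry": 0,"rz": 0,"jaw": 0.35},{"tx": 0.001,"ty": 0,"tz": 0.028,"rx": 0,"ry": 0,"rz": 0,"jaw": 0.35}]}}

```text
time: 16.95
position: [0.5804, 0.2502, 0.1738]
tool_rot: [-2.287, -2.154, 0.001]
ft_force: [-0.3, -0.1, -1.5]
grip_width: 0.454
```

```bash
python3 st.py 15 wrist scene; python3 - <<'E'
import cv2
im=cv2.imread("pics/wrist15.png");im2=cv2.imread("pics/scene15.png")
a=cv2.resize(im[150:330,230:410],(400,400),interpolation=cv2.INTER_CUBIC);b=cv2.resize(im2[200:340,400:540],(400,400),interpolation=cv2.INTER_CUBIC)
cv2.imwrite("pics/w15.png",cv2.hconcat([a,b]))
E
```

```text
t 16.95 pos [0.5804 0.2502 0.1738] xt [ 0.06   0.998 -0.   ] zt [-0.001 -0.    -1.   ] F [-0.3 -0.1 -1.5] w 39.5 q [ 0.18  0.4  -0.82  1.49  0.29  1.38 -0.71]
```

View pics/w15.png

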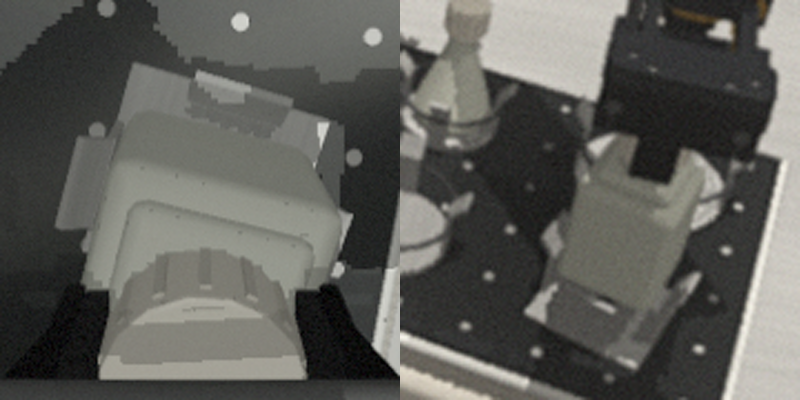

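>>> {"name": "carry_out", "arguments": {"commands": [{"tx": 0,"ty": 0,"tz": 0.005,"rx": 0,"ry": 0,"rz": 0,"jaw": 0.35},{"tx": 0,"ty": 0,"tz": 0.01,"rx": 0,"ry": 0,"rz": 0,"jaw": 0.35},{"tx": 0,"ty": 0,"tz": 0.015,"rx": 0,"ry": 0,"rz": 0,"jaw": 0.35},{"tx": 0,"ty": 0,"tz": 0.02,"rx": 0,"ry": 0,"rz": 0,"jaw": 0.35},{"tx": 0,"ty": 0,"tz": 0.024,"rx": 0,"ry": 0,"rz": 0,"jaw": 0.35},{"tx": 0,"ty": 0,"tz": 0.026,"rx": 0,"ry": 0,"rz": 0,"jaw": 0.35},{"tx": 0,"ty": 0,"tz": 0.026,"rx": 0,"ry": 0,"rz": 0,"jaw": 0.35}]}}

```text
time: 17.92
position: [0.5806, 0.2502, 0.1482]
tool_rot: [-2.287, -2.154, 0.0]
ft_force: [-0.7, -0.1, -0.1]
grip_width: 0.459
```

>>> {"name": "carry_out", "arguments": {"commands": [{"tx": 0,"ty": 0,"tz": 0.001,"rx": 0,"ry": 0,"rz": 0,"jaw": 0.35},{"tx": 0,"ty": 0,"tz": 0.002,"rx": 0,"ry": 0,"rz": 0,"jaw": 0.35},{"tx": 0,"ty": 0,"tz": 0.003,"rx": 0,"ry": 0,"rz": 0,"jaw": 0.35},{"tx": 0,"ty": 0,"tz": 0.003,"rx": 0,"ry": 0,"rz": 0,"jaw": 0.35}]}}

```text
time: 18.42
position: [0.5807, 0.2504, 0.1455]
tool_rot: [2.287, 2.154, 0.0]
ft_force: [-0.4, -0.0, -0.8]
grip_width: 0.456
```

```bash
python3 st.py 16 scene; python3 - <<'E'
import cv2
cv2.imwrite("pics/w16.png",cv2.resize(cv2.imread("pics/scene16.png")[200:340,400:540],(560,560),interpolation=cv2.INTER_CUBIC))
E
```

```text
t 18.43 pos [0.5807 0.2504 0.1455] xt [0.06  0.998 0.   ] zt [ 0.  0. -1.] F [-0.4 -0.  -0.8] w 39.7 q [ 0.18  0.41 -0.81  1.53  0.31  1.33 -0.73]
```

View pics/w16.png

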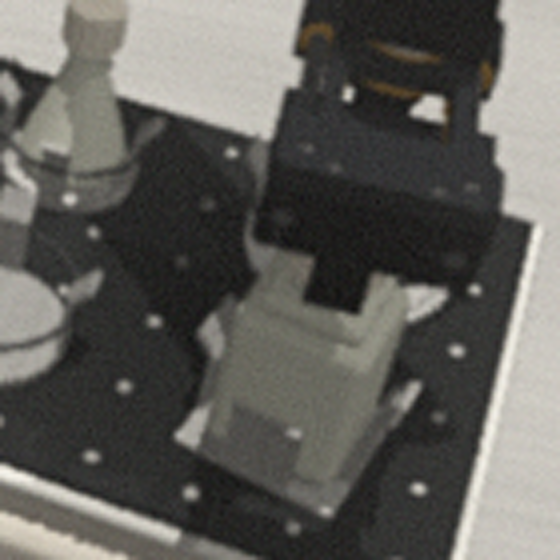

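>>> {"name": "carry_out", "arguments": {"commands": [{"tx": 0,"ty": 0,"tz": 0.001,"rx": 0,"ry": 0,"rz": 0,"jaw": 0.35},{"tx": 0,"ty": 0,"tz": 0.002,"rx": 0,"ry": 0,"rz": 0,"jaw": 0.35},{"tx": 0,"ty": 0,"tz": 0.002,"rx": 0,"ry": 0,"rz": 0,"jaw": 0.35}]}}

```text
time: 18.85
position: [0.5808, 0.2515, 0.1451]
tool_rot: [2.286, 2.154, 0.003]
ft_force: [-1.9, 0.9, 6.9]
grip_width: 0.455
```

>>> {"name": "carry_out", "arguments": {"commands": [{"tx": 0,"ty": 0,"tz": 0.001,"rx": 0,"ry": 0,"rz": 0,"jaw": 0.5},{"tx": 0,"ty": 0,"tz": 0.001,"rx": 0,"ry": 0,"rz": 0,"jaw": 0.6},{"tx": 0,"ty": 0,"tz": 0.001,"rx": 0,"ry": 0,"rz": 0,"jaw": 0.7},{"tx": 0,"ty": 0,"tz": 0.001,"rx": 0,"ry": 0,"rz": 0,"jaw": 0.75},{"tx": 0,"ty": 0,"tz": -0.01,"rx": 0,"ry": 0,"rz": 0,"jaw": 0.75},{"tx": 0,"ty": 0,"tz": -0.03,"rx": 0,"ry": 0,"rz": 0,"jaw": 0.75},{"tx": 0,"ty": 0,"tz": -0.06,"rx": 0,"ry": 0,"rz": 0,"jaw": 0.75},{"tx": -0.03,"ty": 0.003,"tz": -0.075,"rx": 0,"ry": 0,"rz": -0.01,"jaw": 0.75},{"tx": -0.08,"ty": 0.007,"tz": -0.075,"rx": 0,"ry": 0,"rz": -0.02,"jaw": 0.75},{"tx": -0.13,"ty": 0.011,"tz": -0.075,"rx": 0,"ry": 0,"rz": -0.04,"jaw": 0.7},{"tx": -0.18,"ty": 0.015,"tz": -0.075,"rx": 0,"ry": 0,"rz": -0.06,"jaw": 0.7},{"tx": -0.23,"ty": 0.019,"tz": -0.075,"rx": 0,"ry": 0,"rz": -0.06,"jaw": 0.7}]}}

```text
time: 20.35
position: [0.5863, 0.0182, 0.2204]
tool_rot: [2.219, 2.22, 0.002]
ft_force: [0.4, -0.5, 0.2]
grip_width: 0.706
```

```bash
python3 st.py 17 scene top; python3 - <<'E'
import cv2
a=cv2.imread("pics/scene17.png")[180:340,380:540];b=cv2.imread("pics/top17.png")[155:325,110:280]
cv2.imwrite("pics/w17.png",cv2.hconcat([cv2.resize(x,(400,400),interpolation=cv2.INTER_CUBIC) for x in(a,b)]))
E
```

```text
t 20.35 pos [0.5863 0.0182 0.2204] xt [-0.  1. -0.] zt [ 0.003 -0.    -1.   ] F [ 0.4 -0.5  0.2] w 61.4 q [ 0.57  0.24 -0.77  1.54  0.17  1.42 -0.2 ]
```

View pics/w17.png

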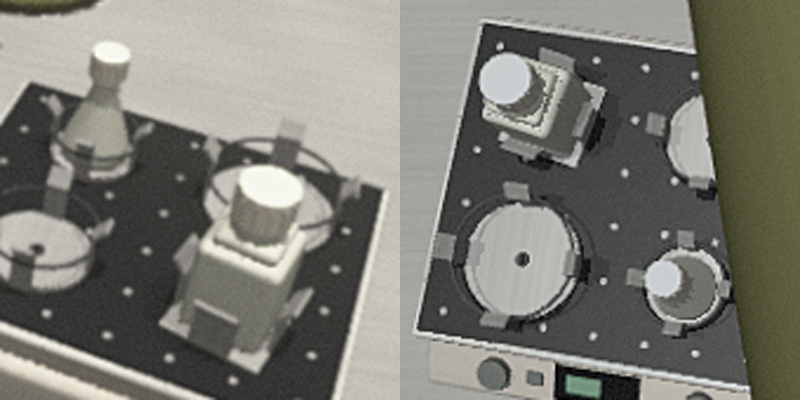

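>>> {"name": "carry_out", "arguments": {"commands": [{"tx": -0.045,"ty": 0.001,"tz": 0,"rx": 0,"ry": 0,"rz": 0,"jaw": 0.7},{"tx": -0.095,"ty": 0.002,"tz": 0,"rx": 0,"ry": 0,"rz": 0,"jaw": 0.7},{"tx": -0.145,"ty": 0.004,"tz": 0,"rx": 0,"ry": 0,"rz": 0,"jaw": 0.7},{"tx": -0.195,"ty": 0.005,"tz": 0,"rx": 0,"ry": 0,"rz": 0,"jaw": 0.7},{"tx": -0.245,"ty": 0.006,"tz": 0,"rx": 0,"ry": 0,"rz": 0,"jaw": 0.7},{"tx": -0.29,"ty": 0.007,"tz": 0.02,"rx": 0,"ry": 0,"rz": 0,"jaw": 0.7},{"tx": -0.32,"ty": 0.008,"tz": 0.05,"rx": 0,"ry": 0,"rz": 0,"jaw": 0.7},{"tx": -0.3275,"ty": 0.008,"tz": 0.08,"rx": 0,"ry": 0,"rz": 0,"jaw": 0.7},{"tx": -0.3275,"ty": 0.008,"tz": 0.09,"rx": 0,"ry": 0,"rz": 0,"jaw": 0.7},{"tx": -0.3275,"ty": 0.008,"tz": 0.09,"rx": 0,"ry": 0,"rz": 0,"jaw": 0.7},{"tx": -0.3275,"ty": 0.008,"tz": 0.09,"rx": 0,"ry": 0,"rz": 0,"jaw": 0.7}]}}

```text
time: 21.82
position: [0.5953, -0.3071, 0.1305]
tool_rot: [2.218, 2.221, 0.002]
ft_force: [-0.2, 1.2, 0.4]
grip_width: 0.697
```

```bash
python3 st.py 18 wrist; python3 -c "
from ov import *
c=np.load('pics/wrist18.npy',allow_pickle=True).item()
ov('pics/wrist18','wrist',[(circ((.594,-.307),.017,.116),(0,0,255)),(circ((.594,-.307),.033,0),(0,255,0))],(200,150,440,320),'pics/o18.png',3)"
```

```text
t 21.82 pos [ 0.5953 -0.3071  0.1305] xt [-0.002  1.    -0.001] zt [ 0.003 -0.001 -1.   ] F [-0.2  1.2  0.4] w 60.6 q [ 0.87  0.45 -0.59  1.45  0.25  1.31  0.27]
```

View pics/o18.png

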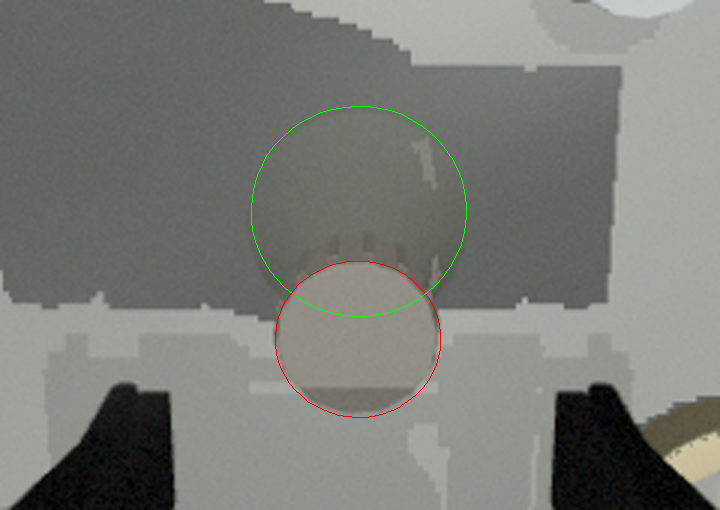

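>>> {"name": "carry_out", "arguments": {"commands": [{"tx": 0,"ty": -0.001,"tz": 0.02,"rx": 0,"ry": 0,"rz": 0,"jaw": 0.7},{"tx": 0,"ty": -0.001,"tz": 0.045,"rx": 0,"ry": 0,"rz": 0,"jaw": 0.7},{"tx": 0,"ty": -0.001,"tz": 0.067,"rx": 0,"ry": 0,"rz": 0,"jaw": 0.7},{"tx": 0,"ty": -0.001,"tz": 0.077,"rx": 0,"ry": 0,"rz": 0,"jaw": 0.7},{"tx": 0,"ty": -0.001,"tz": 0.077,"rx": 0,"ry": 0,"rz": 0,"jaw": 0.6},{"tx": 0,"ty": -0.001,"tz": 0.077,"rx": 0,"ry": 0,"rz": 0,"jaw": 0.5},{"tx": 0,"ty": -0.001,"tz": 0.077,"rx": 0,"ry": 0,"rz": 0,"jaw": 0.4},{"tx": 0,"ty": -0.001,"tz": 0.077,"rx": 0,"ry": 0,"rz": 0,"jaw": 0.28},{"tx": 0,"ty": -0.001,"tz": 0.077,"rx": 0,"ry": 0,"rz": 0,"jaw": 0.28},{"tx": 0,"ty": -0.001,"tz": 0.077,"rx": 0,"ry": 0,"rz": 0,"jaw": 0.28},{"tx": 0,"ty": -0.001,"tz": 0.077,"rx": 0,"ry": 0,"rz": 0,"jaw": 0.28}], "grip_force": 15}}

```text
time: 23.25
position: [0.5935, -0.3081, 0.0521]
tool_rot: [2.22, 2.221, 0.001]
ft_force: [0.1, -0.4, 2.8]
grip_width: 0.389
```

>>> {"name": "carry_out", "arguments": {"commands": [{"tx": 0,"ty": 0,"tz": -0.01,"rx": 0,"ry": 0,"rz": 0,"jaw": 0.28},{"tx": 0,"ty": 0,"tz": -0.035,"rx": 0,"ry": 0,"rz": 0,"jaw": 0.28},{"tx": 0,"ty": 0,"tz": -0.07,"rx": 0,"ry": 0,"rz": 0,"jaw": 0.28},{"tx": 0,"ty": 0,"tz": -0.105,"rx": 0,"ry": 0,"rz": 0,"jaw": 0.28},{"tx": 0.005,"ty": 0,"tz": -0.14,"rx": 0,"ry": 0,"rz": 0,"jaw": 0.28},{"tx": 0.025,"ty": -0.002,"tz": -0.17,"rx": 0,"ry": 0,"rz": 0,"jaw": 0.28},{"tx": 0.06,"ty": -0.005,"tz": -0.18,"rx": 0,"ry": 0,"rz": 0,"jaw": 0.28},{"tx": 0.1,"ty": -0.009,"tz": -0.18,"rx": 0,"ry": 0,"rz": 0,"jaw": 0.28},{"tx": 0.145,"ty": -0.013,"tz": -0.18,"rx": 0,"ry": 0,"rz": 0,"jaw": 0.28},{"tx": 0.19,"ty": -0.017,"tz": -0.18,"rx": 0,"ry": 0,"rz": 0,"jaw": 0.28},{"tx": 0.235,"ty": -0.021,"tz": -0.18,"rx": 0,"ry": 0,"rz": 0,"jaw": 0.28},{"tx": 0.28,"ty": -0.025,"tz": -0.18,"rx": 0,"ry": 0,"rz": 0,"jaw": 0.28}]}}

```text
time: 24.75
position: [0.5669, -0.0266, 0.2312]
tool_rot: [-2.221, -2.221, 0.002]
ft_force: [0.7, 0.2, -0.9]
grip_width: 0.385
```

```bash
python3 st.py 19 scene
```

```text
t 24.75 pos [ 0.5669 -0.0266  0.2312] xt [ 0.  1. -0.] zt [-0.001 -0.    -1.   ] F [ 0.7  0.2 -0.9] w 33.5 q [ 0.66  0.19 -0.75  1.57  0.13  1.44 -0.1 ]
```

View pics/scene19.png

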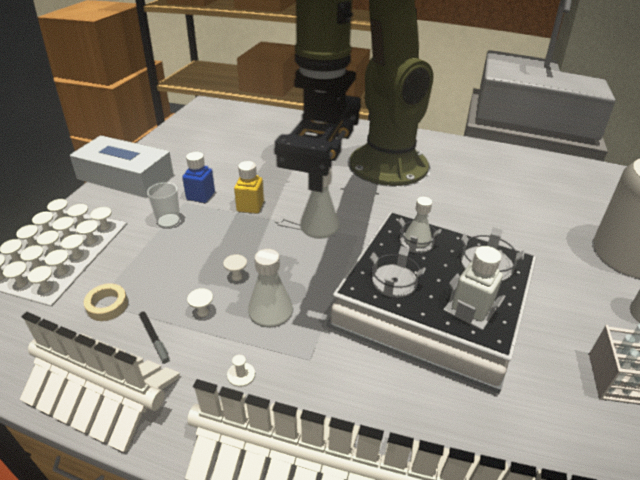

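>>> {"name": "carry_out", "arguments": {"commands": [{"tx": 0.04,"ty": -0.003,"tz": 0,"rx": 0,"ry": 0,"rz": 0,"jaw": 0.28},{"tx": 0.075,"ty": -0.006,"tz": 0,"rx": 0,"ry": 0,"rz": 0,"jaw": 0.28},{"tx": 0.105,"ty": -0.009,"tz": 0,"rx": 0,"ry": 0,"rz": 0,"jaw": 0.28},{"tx": 0.13,"ty": -0.011,"tz": 0.01,"rx": 0,"ry": 0,"rz": 0,"jaw": 0.28},{"tx": 0.141,"ty": -0.0115,"tz": 0.025,"rx": 0,"ry": 0,"rz": 0,"jaw": 0.28},{"tx": 0.141,"ty": -0.0115,"tz": 0.035,"rx": 0,"ry": 0,"rz": 0,"jaw": 0.28},{"tx": 0.141,"ty": -0.0115,"tz": 0.035,"rx": 0,"ry": 0,"rz": 0,"jaw": 0.28},{"tx": 0.141,"ty": -0.0115,"tz": 0.035,"rx": 0,"ry": 0,"rz": 0,"jaw": 0.28}]}}

```text
time: 25.8
position: [0.5567, 0.1117, 0.1964]
tool_rot: [2.223, 2.219, -0.0]
ft_force: [0.9, 0.7, -1.3]
grip_width: 0.388
```

```bash
python3 st.py 20 wrist scene; python3 -c "
from ov import *
C=(.557,.1134)
it=[(circ(C,.037,.092),(0,255,0)),(circ(C,.047,.132),(0,0,255)),(circ((.557,.113),.033,.144),(255,0,0))]
ov('pics/wrist20','wrist',it,(220,150,420,290),'pics/o20.png',4)
ov('pics/scene20','scene',it,(340,190,480,330),'pics/o20s.png',4)"
```

```text
t 25.8 pos [0.5567 0.1117 0.1964] xt [ 0.002  1.    -0.   ] zt [ 0. -0. -1.] F [ 0.9  0.7 -1.3] w 33.7 q [ 0.48  0.22 -0.83  1.62  0.17  1.37 -0.38]
```

View pics/o20.png

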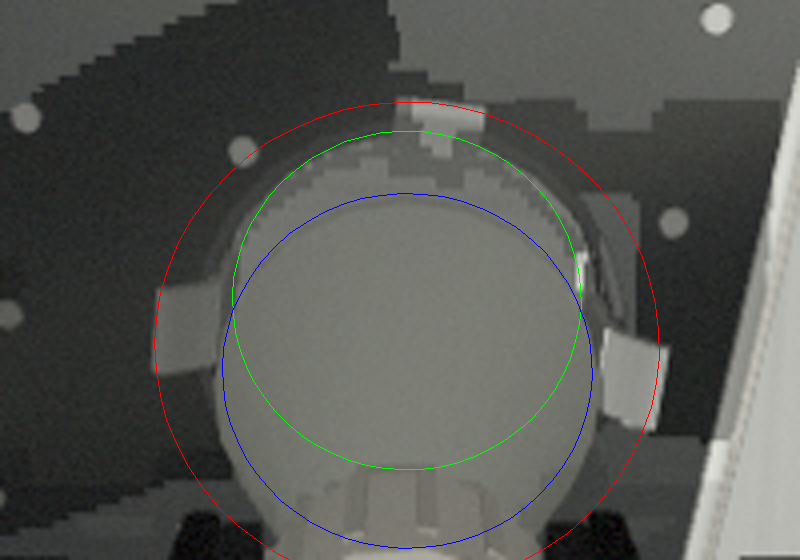

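View pics/o20s.png

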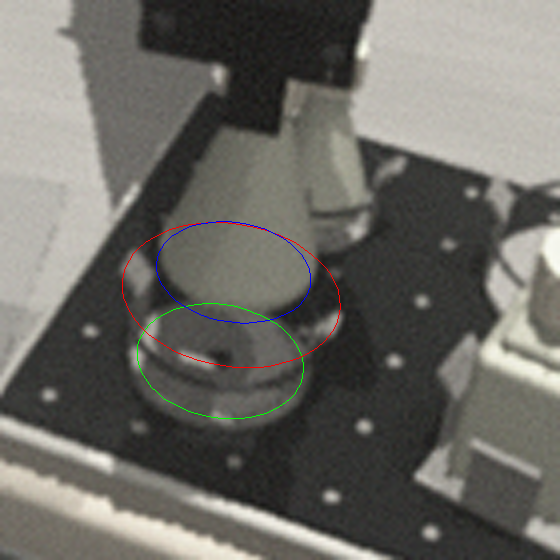

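>>> {"name": "carry_out", "arguments": {"commands": [{"tx": 0.001,"ty": 0.0005,"tz": 0,"rx": 0,"ry": 0,"rz": 0,"jaw": 0.28},{"tx": 0.001,"ty": 0.0005,"tz": 0.006,"rx": 0,"ry": 0,"rz": 0,"jaw": 0.28},{"tx": 0.001,"ty": 0.0005,"tz": 0.012,"rx": 0,"ry": 0,"rz": 0,"jaw": 0.28},{"tx": 0.001,"ty": 0.0005,"tz": 0.018,"rx": 0,"ry": 0,"rz": 0,"jaw": 0.28},{"tx": 0.001,"ty": 0.0005,"tz": 0.024,"rx": 0,"ry": 0,"rz": 0,"jaw": 0.28},{"tx": 0.001,"ty": 0.0005,"tz": 0.028,"rx": 0,"ry": 0,"rz": 0,"jaw": 0.28},{"tx": 0.001,"ty": 0.0005,"tz": 0.028,"rx": 0,"ry": 0,"rz": 0,"jaw": 0.28}]}}

```text
time: 26.78
position: [0.5566, 0.114, 0.1679]
tool_rot: [-2.221, -2.221, 0.001]
ft_force: [-0.7, -0.3, -1.8]
grip_width: 0.383
```

```bash
python3 st.py 21 wrist; python3 -c "
from ov import *
ov('pics/wrist21','wrist',[],(220,150,420,290),'pics/o21.png',4)"
```

```text
t 26.77 pos [0.5566 0.114  0.1679] xt [-0.  1. -0.] zt [-0.001 -0.    -1.   ] F [-0.7 -0.3 -1.8] w 33.3 q [ 0.47  0.24 -0.83  1.66  0.18  1.32 -0.39]
```

View pics/o21.png

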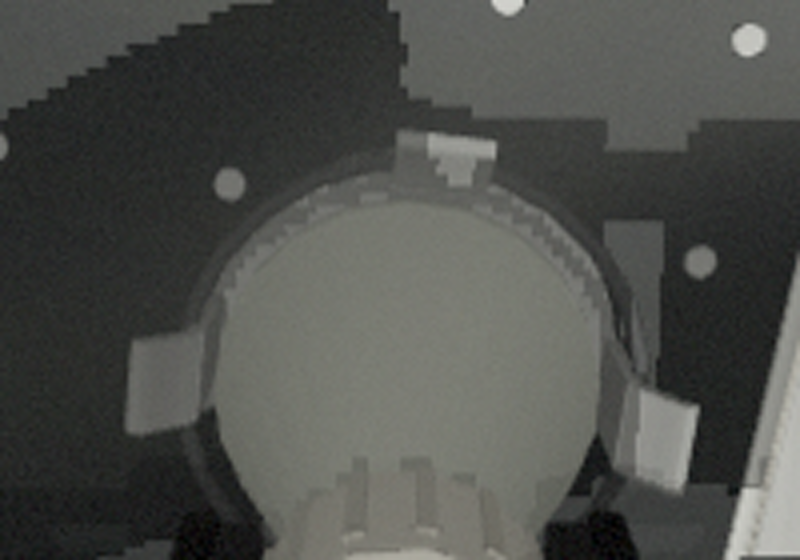

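>>> {"name": "carry_out", "arguments": {"commands": [{"tx": 0,"ty": 0.0005,"tz": 0.006,"rx": 0,"ry": 0,"rz": 0,"jaw": 0.28},{"tx": 0,"ty": 0.0005,"tz": 0.012,"rx": 0,"ry": 0,"rz": 0,"jaw": 0.28},{"tx": 0,"ty": 0.0005,"tz": 0.017,"rx": 0,"ry": 0,"rz": 0,"jaw": 0.28},{"tx": 0,"ty": 0.0005,"tz": 0.021,"rx": 0,"ry": 0,"rz": 0,"jaw": 0.28},{"tx": 0,"ty": 0.0005,"tz": 0.023,"rx": 0,"ry": 0,"rz": 0,"jaw": 0.28},{"tx": 0,"ty": 0.0005,"tz": 0.024,"rx": 0,"ry": 0,"rz": 0,"jaw": 0.28},{"tx": 0,"ty": 0.0005,"tz": 0.024,"rx": 0,"ry": 0,"rz": 0,"jaw": 0.28}]}}

```text
time: 27.7
position: [0.5574, 0.1141, 0.1444]
tool_rot: [2.221, 2.221, 0.0]
ft_force: [-0.7, -0.2, -2.1]
grip_width: 0.385
```

>>> {"name": "carry_out", "arguments": {"commands": [{"tx": 0,"ty": 0,"tz": 0.001,"rx": 0,"ry": 0,"rz": 0,"jaw": 0.28},{"tx": 0,"ty": 0,"tz": 0.0015,"rx": 0,"ry": 0,"rz": 0,"jaw": 0.28},{"tx": 0,"ty": 0,"tz": 0.0015,"rx": 0,"ry": 0,"rz": 0,"jaw": 0.28}]}}

```text
time: 28.08
position: [0.5579, 0.1144, 0.1439]
tool_rot: [2.221, 2.221, 0.002]
ft_force: [-1.0, -0.3, 5.1]
grip_width: 0.386
```

>>> {"name": "carry_out", "arguments": {"commands": [{"tx": 0,"ty": 0,"tz": 0,"rx": 0,"ry": 0,"rz": 0,"jaw": 0.44},{"tx": 0,"ty": 0,"tz": 0,"rx": 0,"ry": 0,"rz": 0,"jaw": 0.55},{"tx": 0,"ty": 0,"tz": 0,"rx": 0,"ry": 0,"rz": 0,"jaw": 0.7},{"tx": 0,"ty": 0,"tz": 0,"rx": 0,"ry": 0,"rz": 0,"jaw": 0.75},{"tx": 0,"ty": 0,"tz": -0.01,"rx": 0,"ry": 0,"rz": 0,"jaw": 0.75},{"tx": 0,"ty": 0,"tz": -0.035,"rx": 0,"ry": 0,"rz": 0,"jaw": 0.75},{"tx": 0,"ty": 0,"tz": -0.065,"rx": 0,"ry": 0,"rz": 0,"jaw": 0.75},{"tx": -0.03,"ty": 0.009,"tz": -0.075,"rx": 0,"ry": 0,"rz": 0,"jaw": 0.75},{"tx": -0.08,"ty": 0.023,"tz": -0.075,"rx": 0,"ry": 0,"rz": 0,"jaw": 0.75},{"tx": -0.13,"ty": 0.038,"tz": -0.075,"rx": 0,"ry": 0,"rz": 0,"jaw": 0.75},{"tx": -0.18,"ty": 0.052,"tz": -0.075,"rx": 0,"ry": 0,"rz": 0,"jaw": 0.75},{"tx": -0.218,"ty": 0.0635,"tz": -0.06,"rx": 0,"ry": 0,"rz": 0,"jaw": 0.75}]}}

```text
time: 29.58
position: [0.6222, -0.107, 0.2046]
tool_rot: [2.222, 2.217, 0.002]
ft_force: [1.1, -0.3, 0.2]
grip_width: 0.749
```

>>> {"name": "carry_out", "arguments": {"commands": [{"tx": 0,"ty": 0,"tz": 0.025,"rx": 0,"ry": 0,"rz": 0,"jaw": 0.75},{"tx": 0,"ty": 0,"tz": 0.05,"rx": 0,"ry": 0,"rz": 0,"jaw": 0.75},{"tx": 0,"ty": 0,"tz": 0.06,"rx": 0,"ry": 0,"rz": 0,"jaw": 0.75},{"tx": 0,"ty": 0,"tz": 0.06,"rx": 0,"ry": 0,"rz": 0,"jaw": 0.75},{"tx": 0,"ty": 0,"tz": 0.06,"rx": 0,"ry": 0,"rz": 0,"jaw": 0.75}]}}

```text
time: 30.2
position: [0.6217, -0.1038, 0.1442]
tool_rot: [2.22, 2.22, 0.002]
ft_force: [-0.3, 0.2, 0.7]
grip_width: 0.754
```

```bash
python3 st.py 22 wrist scene; python3 -c "
from ov import *
C=(.621,-.104)
ov('pics/wrist22','wrist',[(circ(C,.021,.138),(0,0,255)),(circ(C,.042,0),(0,255,0))],(200,120,440,310),'pics/o22.png',3)
ov('pics/scene22','scene',[],(220,170,540,340),'pics/o22s.png',2)"
```

```text
t 30.2 pos [ 0.6217 -0.1038  0.1442] xt [-0.  1. -0.] zt [ 0.002 -0.    -1.   ] F [-0.3  0.2  0.7] w 65.6 q [ 0.67  0.38 -0.7   1.54  0.25  1.31 -0.05]
```

View pics/o22.png

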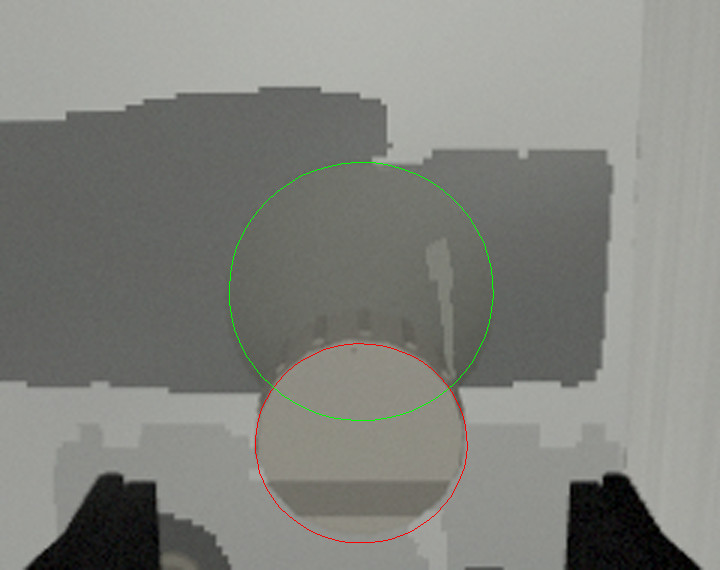

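View pics/o22s.png

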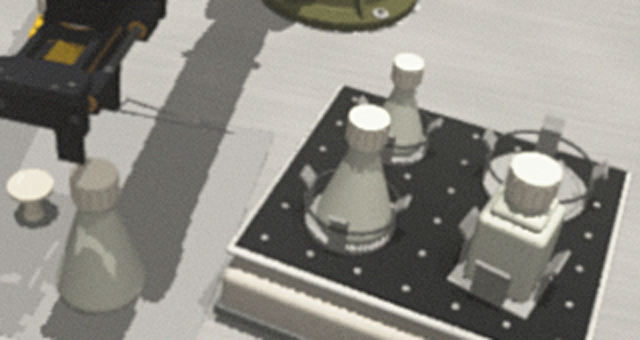

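>>> {"name": "carry_out", "arguments": {"commands": [{"tx": 0,"ty": 0,"tz": 0.02,"rx": 0,"ry": 0,"rz": 0,"jaw": 0.75},{"tx": 0,"ty": 0,"tz": 0.04,"rx": 0,"ry": 0,"rz": 0,"jaw": 0.75},{"tx": 0,"ty": 0,"tz": 0.06,"rx": 0,"ry": 0,"rz": 0,"jaw": 0.75},{"tx": 0,"ty": 0,"tz": 0.07,"rx": 0,"ry": 0,"rz": 0,"jaw": 0.75},{"tx": 0,"ty": 0,"tz": 0.07,"rx": 0,"ry": 0,"rz": 0,"jaw": 0.65},{"tx": 0,"ty": 0,"tz": 0.07,"rx": 0,"ry": 0,"rz": 0,"jaw": 0.55},{"tx": 0,"ty": 0,"tz": 0.07,"rx": 0,"ry": 0,"rz": 0,"jaw": 0.45},{"tx": 0,"ty": 0,"tz": 0.07,"rx": 0,"ry": 0,"rz": 0,"jaw": 0.35},{"tx": 0,"ty": 0,"tz": 0.07,"rx": 0,"ry": 0,"rz": 0,"jaw": 0.35},{"tx": 0,"ty": 0,"tz": 0.07,"rx": 0,"ry": 0,"rz": 0,"jaw": 0.35},{"tx": 0,"ty": 0,"tz": 0.07,"rx": 0,"ry": 0,"rz": 0,"jaw": 0.35}], "grip_force": 20}}

```text
time: 31.68
position: [0.6213, -0.104, 0.0736]
tool_rot: [2.221, 2.221, 0.001]
ft_force: [-1.0, -0.8, 4.7]
grip_width: 0.477
```

>>> {"name": "carry_out", "arguments": {"commands": [{"tx": 0,"ty": 0,"tz": -0.01,"rx": 0,"ry": 0,"rz": 0,"jaw": 0.35},{"tx": 0,"ty": 0,"tz": -0.035,"rx": 0,"ry": 0,"rz": 0,"jaw": 0.35},{"tx": 0,"ty": 0,"tz": -0.07,"rx": 0,"ry": 0,"rz": 0,"jaw": 0.35},{"tx": 0,"ty": 0,"tz": -0.105,"rx": 0,"ry": 0,"rz": 0,"jaw": 0.35},{"tx": 0,"ty": 0,"tz": -0.14,"rx": 0,"ry": 0,"rz": 0,"jaw": 0.35},{"tx": 0.005,"ty": -0.002,"tz": -0.175,"rx": 0,"ry": 0,"rz": 0,"jaw": 0.35},{"tx": 0.02,"ty": -0.009,"tz": -0.21,"rx": 0,"ry": 0,"rz": 0,"jaw": 0.35},{"tx": 0.045,"ty": -0.02,"tz": -0.23,"rx": 0,"ry": 0,"rz": 0,"jaw": 0.35},{"tx": 0.075,"ty": -0.033,"tz": -0.235,"rx": 0,"ry": 0,"rz": 0,"jaw": 0.35},{"tx": 0.11,"ty": -0.048,"tz": -0.235,"rx": 0,"ry": 0,"rz": 0,"jaw": 0.35},{"tx": 0.11,"ty": -0.048,"tz": -0.235,"rx": 0,"ry": 0,"rz": 0,"jaw": 0.35}]}}

```text
time: 33.05
position: [0.5702, 0.0127, 0.3072]
tool_rot: [-2.21, -2.23, 0.001]
ft_force: [-0.3, -0.5, -1.4]
grip_width: 0.477
```

```bash
python3 st.py 23 scene
```

```text
t 33.05 pos [0.5702 0.0127 0.3072] xt [-0.009  1.     0.001] zt [-0.002  0.001 -1.   ] F [-0.3 -0.5 -1.4] w 41.5 q [ 0.61  0.19 -0.79  1.42  0.13  1.59 -0.16]
```

View pics/scene23.png

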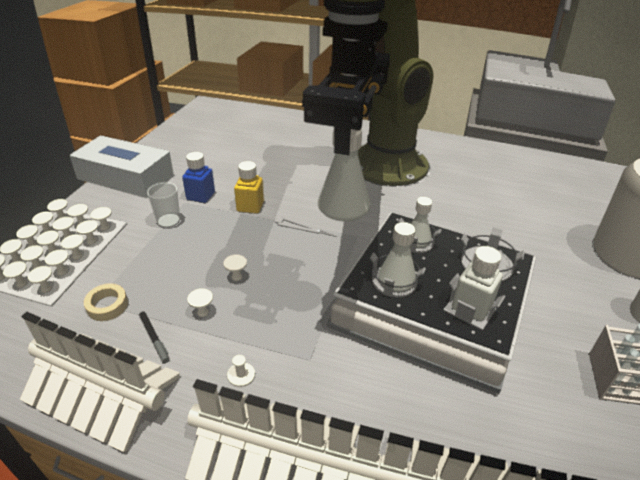

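>>> {"name": "carry_out", "arguments": {"commands": [{"tx": 0.03,"ty": -0.013,"tz": 0,"rx": 0,"ry": 0,"rz": 0,"jaw": 0.35},{"tx": 0.065,"ty": -0.028,"tz": 0,"rx": 0,"ry": 0,"rz": 0,"jaw": 0.35},{"tx": 0.1,"ty": -0.044,"tz": 0,"rx": 0,"ry": 0,"rz": 0,"jaw": 0.35},{"tx": 0.135,"ty": -0.059,"tz": 0,"rx": 0,"ry": 0,"rz": 0,"jaw": 0.35},{"tx": 0.17,"ty": -0.074,"tz": 0,"rx": 0,"ry": 0,"rz": 0,"jaw": 0.35},{"tx": 0.205,"ty": -0.089,"tz": 0,"rx": 0,"ry": 0,"rz": 0,"jaw": 0.35},{"tx": 0.235,"ty": -0.102,"tz": 0,"rx": 0,"ry": 0,"rz": 0,"jaw": 0.35},{"tx": 0.255,"ty": -0.111,"tz": 0,"rx": 0,"ry": 0,"rz": 0,"jaw": 0.35},{"tx": 0.264,"ty": -0.115,"tz": 0,"rx": 0,"ry": 0,"rz": 0,"jaw": 0.35},{"tx": 0.264,"ty": -0.115,"tz": 0.02,"rx": 0,"ry": 0,"rz": 0,"jaw": 0.35},{"tx": 0.264,"ty": -0.115,"tz": 0.04,"rx": 0,"ry": 0,"rz": 0,"jaw": 0.35},{"tx": 0.264,"ty": -0.115,"tz": 0.06,"rx": 0,"ry": 0,"rz": 0,"jaw": 0.35}]}}

```text
time: 34.6
position: [0.4581, 0.2687, 0.2464]
tool_rot: [2.223, 2.219, -0.002]
ft_force: [0.4, 0.2, -2.5]
grip_width: 0.477
```

>>> {"name": "carry_out", "arguments": {"commands": [{"tx": 0,"ty": 0,"tz": 0.015,"rx": 0,"ry": 0,"rz": 0,"jaw": 0.35},{"tx": 0,"ty": 0,"tz": 0.025,"rx": 0,"ry": 0,"rz": 0,"jaw": 0.35},{"tx": 0,"ty": 0,"tz": 0.025,"rx": 0,"ry": 0,"rz": 0,"jaw": 0.35},{"tx": 0,"ty": 0,"tz": 0.025,"rx": 0,"ry": 0,"rz": 0,"jaw": 0.35}]}}

```text
time: 35.1
position: [0.4582, 0.2703, 0.2234]
tool_rot: [2.221, 2.221, 0.001]
ft_force: [0.5, -0.7, -0.9]
grip_width: 0.476
```

```bash
python3 st.py 24 wrist scene; python3 -c "
from ov import *
C=(.457,.2701)
it=[(circ(C,.046,.092),(0,255,0)),(circ(C,.056,.136),(0,0,255)),(circ((.458,.270),.042,.1485),(255,0,0))]
ov('pics/wrist24','wrist',it,(210,120,430,300),'pics/o24.png',3)
ov('pics/scene24','scene',it,(400,150,560,300),'pics/o24s.png',4)"
```

```text
t 35.1 pos [0.4582 0.2703 0.2234] xt [0. 1. 0.] zt [ 0.001  0.    -1.   ] F [ 0.5 -0.7 -0.9] w 41.4 q [ 0.33  0.13 -0.98  1.66  0.11  1.41 -0.67]
```

View pics/o24.png

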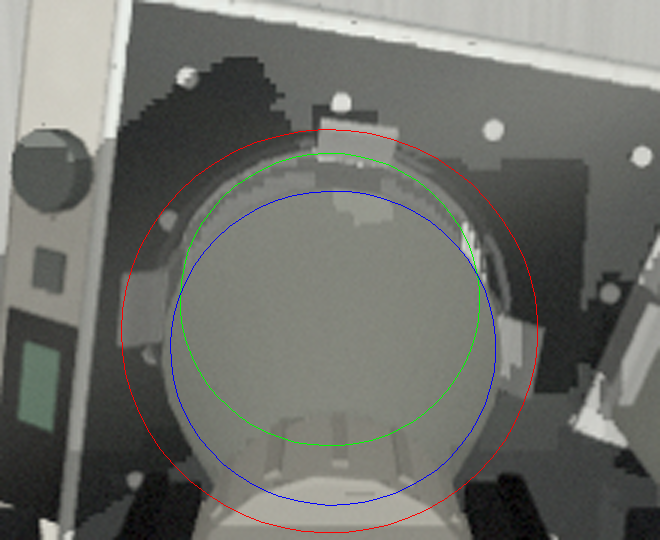

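View pics/o24s.png

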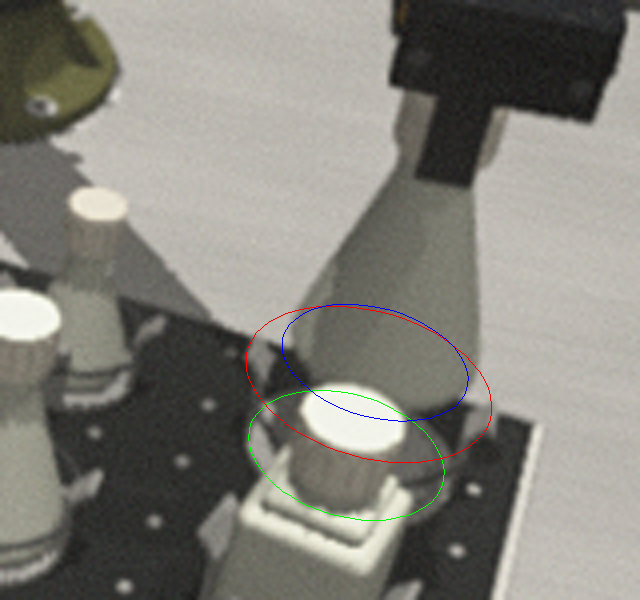

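>>> {"name": "carry_out", "arguments": {"commands": [{"tx": 0.0008,"ty": 0,"tz": 0.006,"rx": 0,"ry": 0,"rz": 0,"jaw": 0.35},{"tx": 0.0008,"ty": 0,"tz": 0.012,"rx": 0,"ry": 0,"rz": 0,"jaw": 0.35},{"tx": 0.0008,"ty": 0,"tz": 0.018,"rx": 0,"ry": 0,"rz": 0,"jaw": 0.35},{"tx": 0.0008,"ty": 0,"tz": 0.024,"rx": 0,"ry": 0,"rz": 0,"jaw": 0.35},{"tx": 0.0008,"ty": 0,"tz": 0.03,"rx": 0,"ry": 0,"rz": 0,"jaw": 0.35},{"tx": 0.0008,"ty": 0,"tz": 0.033,"rx": 0,"ry": 0,"rz": 0,"jaw": 0.35},{"tx": 0.0008,"ty": 0,"tz": 0.033,"rx": 0,"ry": 0,"rz": 0,"jaw": 0.35}]}}

```text
time: 36.08
position: [0.4577, 0.2708, 0.1896]
tool_rot: [-2.221, -2.221, 0.001]
ft_force: [0.9, 0.1, -1.7]
grip_width: 0.477
```

```bash
python3 st.py 25 wrist; python3 -c "
from ov import *
ov('pics/wrist25','wrist',[],(210,120,430,300),'pics/o25.png',3)"
```

```text
t 36.08 pos [0.4577 0.2708 0.1896] xt [-0.  1. -0.] zt [-0. -0. -1.] F [ 0.9  0.1 -1.7] w 41.5 q [ 0.32  0.16 -0.98  1.71  0.13  1.35 -0.69]
```

View pics/o25.png

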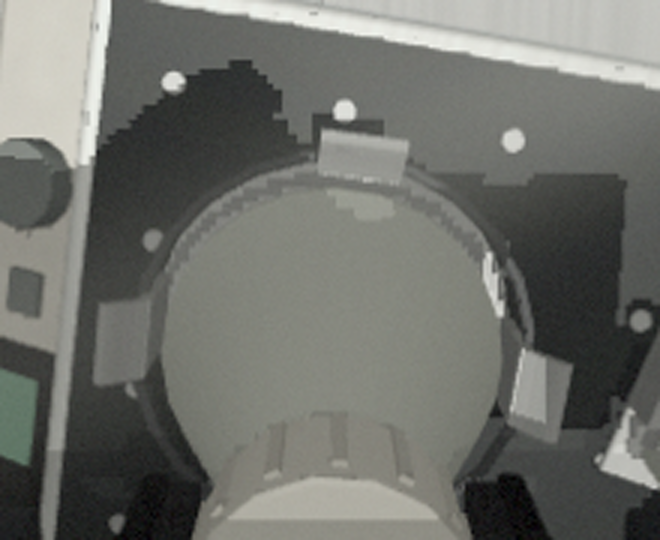

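Well centred: the base spans columns 161–501 and the fingertips span 94–573. I'll go on down.

>>> {"name": "carry_out", "arguments": {"commands": [{"tx": 0,"ty": 0.0005,"tz": 0.006,"rx": 0,"ry": 0,"rz": 0,"jaw": 0.35},{"tx": 0,"ty": 0.0005,"tz": 0.012,"rx": 0,"ry": 0,"rz": 0,"jaw": 0.35},{"tx": 0,"ty": 0.0005,"tz": 0.017,"rx": 0,"ry": 0,"rz": 0,"jaw": 0.35},{"tx": 0,"ty": 0.0005,"tz": 0.021,"rx": 0,"ry": 0,"rz": 0,"jaw": 0.35},{"tx": 0,"ty": 0.0005,"tz": 0.0235,"rx": 0,"ry": 0,"rz": 0,"jaw": 0.35},{"tx": 0,"ty": 0.0005,"tz": 0.0245,"rx": 0,"ry": 0,"rz": 0,"jaw": 0.35},{"tx": 0,"ty": 0.0005,"tz": 0.0245,"rx": 0,"ry": 0,"rz": 0,"jaw": 0.35}]}}

```text
time: 37.0
position: [0.4583, 0.2712, 0.1657]
tool_rot: [2.221, 2.222, 0.0]
ft_force: [-1.6, 1.0, 0.5]
grip_width: 0.474
```

>>> {"name": "carry_out", "arguments": {"commands": [{"tx": 0,"ty": 0,"tz": 0.001,"rx": 0,"ry": 0,"rz": 0,"jaw": 0.35},{"tx": 0,"ty": 0,"tz": 0.001,"rx": 0,"ry": 0,"rz": 0,"jaw": 0.35}]}}

```text
time: 37.25
position: [0.4583, 0.2715, 0.1656]
tool_rot: [2.221, 2.222, 0.001]
ft_force: [-3.0, -0.1, 6.2]
grip_width: 0.481
```

Seated: the vertical force is +6 N with the base at z = 0.092. Next I'll release, rise and move clear.

>>> {"name": "carry_out", "arguments": {"commands": [{"tx": 0,"ty": 0,"tz": 0,"rx": 0,"ry": 0,"rz": 0,"jaw": 0.52},{"tx": 0,"ty": 0,"tz": 0,"rx": 0,"ry": 0,"rz": 0,"jaw": 0.6},{"tx": 0,"ty": 0,"tz": 0,"rx": 0,"ry": 0,"rz": 0,"jaw": 0.7},{"tx": 0,"ty": 0,"tz": 0,"rx": 0,"ry": 0,"rz": 0,"jaw": 0.75},{"tx": 0,"ty": 0,"tz": -0.01,"rx": 0,"ry": 0,"rz": 0,"jaw": 0.75},{"tx": 0,"ty": 0,"tz": -0.035,"rx": 0,"ry": 0,"rz": 0,"jaw": 0.75},{"tx": 0,"ty": 0,"tz": -0.07,"rx": 0,"ry": 0,"rz": 0,"jaw": 0.75},{"tx": 0,"ty": 0,"tz": -0.1,"rx": 0,"ry": 0,"rz": 0,"jaw": 0.75},{"tx": -0.05,"ty": 0,"tz": -0.12,"rx": 0,"ry": 0,"rz": 0,"jaw": 0.75},{"tx": -0.1,"ty": 0,"tz": -0.12,"rx": 0,"ry": 0,"rz": 0,"jaw": 0.75},{"tx": -0.15,"ty": 0,"tz": -0.12,"rx": 0,"ry": 0,"rz": 0,"jaw": 0.75},{"tx": -0.2,"ty": 0,"tz": -0.12,"rx": 0,"ry": 0,"rz": 0,"jaw": 0.75}]}}

```text
time: 38.75
position: [0.4584, 0.0694, 0.2854]
tool_rot: [2.22, 2.22, 0.001]
ft_force: [0.7, -0.5, -0.7]
grip_width: 0.749
```

>>> {"name": "carry_out", "arguments": {"commands": [{"tx": -0.05,"ty": 0,"tz": 0,"rx": 0,"ry": 0,"rz": 0,"jaw": 0.75},{"tx": -0.1,"ty": 0,"tz": 0,"rx": 0,"ry": 0,"rz": 0,"jaw": 0.75},{"tx": -0.15,"ty": 0,"tz": 0,"rx": 0,"ry": 0,"rz": 0,"jaw": 0.75},{"tx": -0.2,"ty": 0,"tz": 0,"rx": 0,"ry": 0,"rz": 0,"jaw": 0.75},{"tx": -0.25,"ty": 0,"tz": 0,"rx": 0,"ry": 0,"rz": 0,"jaw": 0.75},{"tx": -0.3,"ty": 0,"tz": 0,"rx": 0,"ry": 0,"rz": 0,"jaw": 0.75},{"tx": -0.33,"ty": 0,"tz": 0,"rx": 0,"ry": 0,"rz": 0,"jaw": 0.75},{"tx": -0.33,"ty": 0,"tz": 0,"rx": 0,"ry": 0,"rz": 0,"jaw": 0.75},{"tx": -0.33,"ty": 0,"tz": 0,"rx": 0,"ry": 0,"rz": 0,"jaw": 0.75}]}}

```text
time: 39.88
position: [0.4588, -0.258, 0.2848]
tool_rot: [2.22, 2.223, 0.001]
ft_force: [0.2, -0.5, 0.4]
grip_width: 0.75
```

```bash
python3 st.py 26 scene top; python3 - <<'E'
import cv2
a=cv2.imread("pics/scene26.png");b=cv2.imread("pics/top26.png")
cv2.imwrite("pics/f1.png",cv2.resize(a[180:400,160:560],None,fx=2,fy=2,interpolation=cv2.INTER_CUBIC))
cv2.imwrite("pics/f2.png",cv2.resize(b[150:330,100:480],None,fx=2.1,fy=2.1,interpolation=cv2.INTER_CUBIC))
E
```

```text
t 39.88 pos [ 0.4588 -0.258   0.2848] xt [-0.001  1.     0.   ] zt [ 0.001  0.    -1.   ] F [ 0.2 -0.5  0.4] w 65.3 q [ 0.87  0.04 -0.42  1.58  0.02  1.52  0.45]
```

View pics/f1.png

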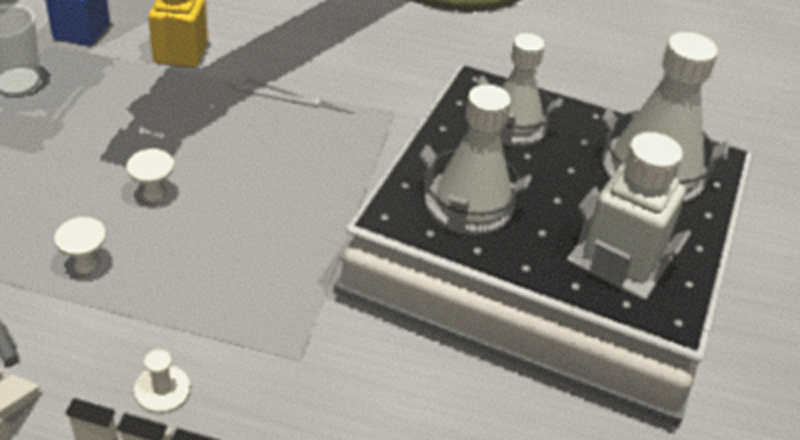

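View pics/f2.png

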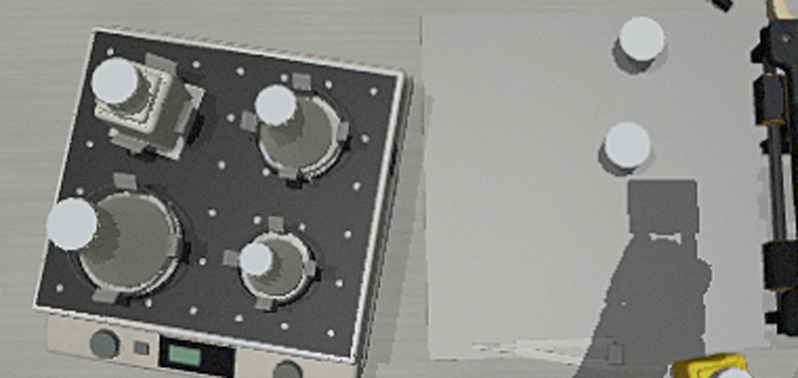

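All four stand upright and seated in their own clamps. Both plugs are still standing where they were, and the robot is clear.

```bash
python3 -c "
from bench import ctrl
print(ctrl.close_job())"
```

```text
the job is handed in; nothing more can be done
None
```

The shaker is loaded and the job is handed in, at about 40 s on the robot's clock. The small, medium and large flasks and the square bottle each stand in the clamp made for them.

- **Seating:** each one went down until it touched the clamp's base at about z = 0.092 m, with a contact force of 3 to 7 N. The final scene and top pictures show all four upright between the clamp fingers.
- **Plugs and clearance:** the two test plugs stand in the final pictures where they were, and the gripper ended open and clear of everything.
- **Fingertip offset:** the first grasp closed on nothing, because the real fingertips sit about 33 mm above the reported TCP. I found this from the scene and wrist pictures and allowed for it from then on; nothing was touched or moved by the miss.
- **Camera disagreement:** the three cameras differed by about 2 to 3 mm. I averaged them and corrected against where the parts were gripped and set down.
- **Refused call:** the first move call was rejected because its rows lacked some keys, so the arm did not move.

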